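# Free the service panel of a juice press

## Task

With the wide-bladed screwdriver from the caddy (the tool with the square handle), turn both slotted cam fasteners of the juice press a quarter turn anticlockwise, so that their tongues swing clear of the sloping service panel; do not turn them with the fingers. Stand the screwdriver back upright in the caddy, then lift the panel off by its ridge handle and set it down gently, without dropping it, flat and handle up in the middle of the white cutting board. Leave everything else where it stands.

Things in the scene. Friction and masses are not known exactly. Their poses are not given: they have to be found in the camera images.
- press: Fixed white and steel juice press, 244 mm wide (its y). Origin on the table under the centre of its sloping console face; front = local -x, facing the robot's left (+y) or up to 35 degrees from that towards the robot, z up. The face slopes 30 degrees: outward normal (-sin30, 0, cos30) in this frame, centre 110 mm above the origin, reaching 100 mm up- and down-slope. Behind the face a block rises to 158 mm.
- drum_top (a point): Centre of the top of the round drum (53 mm radius, 295 mm above the table) that stands on the press behind the console face. Frame as the press.
- spout_end (a point): End, on its axis, of the level round juice spout (28 mm thick) that reaches forward from the drum over the panel, 260 mm above the table. Because of it, approach and leave the panel along the face's normal, not straight up. Frame as the press.
- panel: Loose steel panel 150 (its y) x 120 (its x, up-slope) x 5 mm, 0.35 to 0.7 kg, origin at the centre of its underside, z to the handle side. On its centre a solid ridge handle 16 mm thick (x), 60 mm long (y), 5 to 35 mm above the underside. It lies on the console face against a 10 mm lip along its lower edge; at each y end a tongue overlaps it by 16 mm, 1.5 mm above it.
- cam_far (a joint): Angle of the fastener at the far end of the console (press +y, farther from the robot): 0 = tongue straight over the panel, 1.57 = quarter turn, tongue clear. Opens anticlockwise seen from outside (right-handed about the outward normal), stops at 0 and 1.6, starts at 0 to 0.3, stays where left, needs 0.12 N m.
- cam_far_slot (a point): Top of that fastener on its axis, 97 mm from the panel's centre, 17.5 mm above the face. z = outward normal, x = along tongue and slot (turns with the joint). Round steel head 34 mm across; slot along x, 8 mm wide, 26 mm long, 8 mm deep, closed at its ends by a rim 0.5 mm higher. The tongue, 14 mm wide and 3 mm thick, lies under the head and reaches 38 mm from the axis.
- cam_near (a joint): Angle of the fastener at the near end (press -y, nearer the robot): as cam_far in every way, also opening anticlockwise seen from outside.
- cam_near_slot (a point): Top of the near fastener on its axis, 97 mm from the panel's centre on the other side; frame and sizes as for cam_far_slot.
- driver: Loose screwdriver, 0.13 kg, 174 mm long, origin at the blade's tip, z towards the handle. Blade 20 mm wide (x), 3 mm thick (y), 20 mm long; shaft 8 mm; round flange 44 mm across at 95 to 99 mm from the tip; black square handle 24 x 24 mm (sides along x, y) from 99 to 174 mm. Stands upright in a caddy hole, flange on the caddy's top, tip 5 mm above the table. Turns 0.25 rad loosely in a slot.
- caddy: Fixed white tool block 220 (its x) x 75 (its y) x 100 mm high, origin at the centre of its underside, three upright through holes of 30 mm diameter at x = -68, 0, 68 mm, y = 0. Holds the driver and two bystander tools in any order. Left or right of the press.
- board: Fixed white plastic cutting board 220 (its x) x 200 (its y) x 15 mm, origin at the centre of its underside. On the side of the press where the caddy is not.
- steel_rod: Bystander in the caddy: sharpening steel with a round black handle of up to 26 mm, top 169 mm above the table; origin at its lower end level as the driver's.
- brush: Bystander in the caddy: bottle brush with a slim round black handle (18 mm, knob 24 mm), top 168 mm above the table; origin as the driver's.
- fruit_bowl: Bystander: pink plastic bowl of fruit, 144 mm across, 55 mm high; origin under its centre.
- jug: Bystander: clear plastic jug, 104 mm across, 150 mm high, a handle reaching 91 mm to its own +y; origin under its centre.
- beaker: Bystander: steel beaker, 72 mm across, 100 mm high; origin under its centre.
- jar: Bystander: glass jar, 60 mm across, 80 mm high; origin under its centre.
- spray_bottle: Bystander: white bottle, 60 mm across, 170 mm high; origin under its centre.
Mind the look-alikes: they are no part of the job. What is shaped like the driver but red is not meant.

How it is judged (in metres and radians):
On the way, in this order (a step that is already met when the one before it is completed fails the run):
1. both fasteners are turned a quarter turn, the panel still seated (value of joint each of cam_far, cam_near above 1.35 rad and distance between driver and caddy above 0.1 m and distance of panel from where it was at the start of the episode below 0.03 m), for 0.2 s.
2. the screwdriver stands upright in the caddy again, let go (horizontal distance between driver and caddy below 0.085 m and z of driver in the frame of caddy below 0.012 m and angle between driver's own z axis and vertical below 0.2 rad and contact force between driver and the fingers below 0.2 N), for 0.2 s.
At the end, for the whole second after the job is handed in: Both fasteners stand at 1.35 rad or more (77 degrees); the screwdriver stands in a caddy hole, tip less than 12 mm above the caddy's foot and within 0.2 rad of upright; the panel lies at rest on the board, its centre within 40 mm of the board's, handle up and level within 0.06 rad; nothing is held (value of joint each of cam_far, cam_near above 1.35 rad and horizontal distance between driver and caddy below 0.085 m and z of driver in the frame of caddy below 0.012 m and angle between driver's own z axis and vertical below 0.2 rad and horizontal distance between panel and board below 0.04 m and z of panel in the frame of board between 0.012 and 0.02 m and angle between panel's own z axis and vertical below 0.06 rad and linear speed of each of panel, driver below 0.02 m/s); the robot touches nothing.
It fails at once if a fastener is pushed with the fingers (contact force between any of cam_far, cam_near and the fingers above 2 N).
It fails at once if the panel is dropped (contact force between panel and the fingers below 0.05 N and linear speed of panel above 0.6 m/s).
It fails at once if a bystander is moved by more than 4 cm or tipped over (distance of any of steel_rod, brush, fruit_bowl, jug, beaker, jar, spray_bottle from where it was at the start of the episode above 0.04 m or angle between any of steel_rod, brush, fruit_bowl, jug, beaker, jar, spray_bottle's own z axis and vertical above 0.6 rad).
It also fails if it takes over 72 s, if anything falls off the work surface, if the arm or the gripper's body presses on something with over 40 N, if the wrist force passes 120 N, or if a joint passes its speed limit or range.

## Robot

A 6-joint arm with a two-finger parallel gripper is mounted at the origin on the work surface. World frame = base frame: x ahead of the robot, y to its left, z up, the work surface at z = 0. Lengths are in m, angles in degrees, forces in N, time in s.
With the tool pointing down it reaches from about 0.3 to 0.75 m from the base axis. Payload 8.5 kg.
Tool frame: the origin (TCP) lies at the very end of the fingers, on their centre line; the grasp point (between the pads) lies 19 mm behind it; z points along the fingers, y is the line along which they close (so a half turn about z gives the same grasp; the last joint's range is limited). The gripper opens to 85 mm and grips with 20 to 120 N. Pads are 22 mm wide; open, the fingers measure 114 mm over their backs; the gripper's body (76 mm by 85 mm) begins 54 mm behind the grasp point. The pads swing forward as they close: fully open they stand 13 mm farther back than shut.
Start: joints at [-80.69, 21.807, 74.336, -0, 83.858, -12.336], TCP at [0.203, -0.511, 0.231] pointing down, gripper open.
Joint ranges: [-178.18, 178.18], [-50.72, 133.34], [12.68, 142.11], [-81.47, 261.47], [9.98, 163.14], [-165.26, 165.26]. Speed limits (degrees/s): [136.94, 136.94, 180, 180, 180, 180].

## Interface

Orientations are given as a 3x3 rotation matrix whose columns are the frame's x, y, z axes.
In Python, from rig import env gives the robot as it stands.
- The arm moves only by the tool move_arm, never from a script. Its argument "plan" is a list of rows, each a list of 7 numbers: the turn, a rotation vector about the tool's x, y, z in degrees, then the shift along the tool's x, y, z in cm, then the gripper command: -1 is shut, 1 is fully open, values between are in proportion. In form: [[ax, ay, az, tx, ty, tz, jaw], ...]. A call has 1 to 5 rows; each row is the pose to reach, as a shift and turn from the pose commanded when the call began, along the tool's axes at that moment; what a row does not reach only later rows make up. A row lasts 1/10 s, in which the tool goes at most 50 mm and 8.59 degrees, less where a joint would pass 70% of its speed; a pose out of reach is approached as far as the arm can. A call with a gripper value outside its range is refused whole. The fingers move at their own pace and stop on an object; "squeeze" is the grip in N (left out, the last holds). Time passes only in rows, so rows that repeat a pose let the fingers close. It gives the time, the measured TCP pose, the force, the opening and the grip force at its end, in the units of the state.
- env.observe(): the state, without advancing time (a new reading comes with each control period).
- env.get_image(name): name is "side" or "top"; returns a dict with "color" (384x512x3 uint8, red, green, blue), "fov_y" (degrees; the focal length in pixels is half the picture's height over the tangent of half this angle, whatever the lens; pixels are square), "cx", "cy" (the principal point, pixels), "R" (3x3) and "t" (3): a world point X has camera coordinates R X + t. Camera axes: x right, y down, z forward; pixel columns grow to the right and rows downward; lengths in m; the calibration is good to about 2 mm. A picture is of the moment at which its call begins. There is no depth.
- env.close_job(): hands the job in; it is judged then, once.
Trained networks look in a picture, given as the dict that the camera call returned (one of the last four; its "shot" number tells which), for a name from the list of things; names that differ only in an ending like _2 or _b are one class to them, and where a whole thing is asked for, a point or a joint stands for the part that bears it (a point fixed in the world has none). Each returns a list of dicts, best first, with "conf" (0 to 1); they miss things now and then, are a little off and sometimes report something else, mostly with a low value. They report only what shows in the picture. A call takes as long as a camera call. They do not tell look-alikes from the thing itself.
- env.outline_of(target, picture): "mask" (384x512 bool, what is visible of it) and "bbox" ([centre column, centre row, width, height] in pixels, round what is visible of it).
- env.tip_of(target, picture): "pixel" ([column, row] in pixels: a listed point, or the origin of a listed thing).
The state is a dict: "time_s": time; "q": joint angles; "qvel": joint speeds; "joint_efforts": joint torques, N m; "position": TCP position; "tool_rot": TCP orientation; "ft_force": force on the tool from outside, world axes, zero at the start; "wrist_torque": the same for the moment, N m; "grip_width": finger opening in m; "gripper_force": force on a finger pad.
Only numpy, scipy, OpenCV 4.12 (cv2) and the standard library are available. Lean on these libraries where they do the work, as an engineer would, in place of code of your own. Each camera call takes 0.05 s, during which the arm holds its last target. There are 200 camera calls.

## Working session

There is one attempt and no reset: what is moved stays moved. The work goes in short steps, Python scripts to look and compute and a tool call to move; the robot and the scene stay as the last step left them, time stands still between calls to the robot, and variables do not carry over. Pictures are saved under pics/ and viewed, at most 10 in all, crops included, and the job is handed in when it is done.

Besides the shell and the picture viewer there is one more tool, called after "Request:" by a JSON object that holds its "name" and its "arguments". move_arm: Moves the arm, as the interface text tells. Its arguments: {"type":"object","properties":{"plan":{"type":"array"},"squeeze":{"type":"number"}},"required":["plan"]}

```bash
ls; mkdir -p pics
cat > look.py <<'E'
from rig import env
import numpy as np, cv2
def ray(p,uv):
    f=p["color"].shape[0]/2/np.tan(np.radians(p["fov_y"])/2)
    R=np.array(p["R"]);t=np.array(p["t"])
    d=R.T@np.array([(uv[0]-p["cx"])/f,(uv[1]-p["cy"])/f,1.]);return -R.T@t,d/np.linalg.norm(d)
def proj(p,X):
    f=p["color"].shape[0]/2/np.tan(np.radians(p["fov_y"])/2)
    c=np.array(p["R"])@np.array(X)+np.array(p["t"]);return np.array([c[0]/c[2]*f+p["cx"],c[1]/c[2]*f+p["cy"]])
def tri(rays):
    A=0;b=0
    for o,d in rays:
        P=np.eye(3)-np.outer(d,d);A=A+P;b=b+P@o
    X=np.linalg.solve(A,b);return X,[np.linalg.norm((np.eye(3)-np.outer(d,d))@(X-o)) for o,d in rays]
def atz(p,uv,z):
    o,d=ray(p,uv);return o+d*(z-o[2])/d[2]
E
python3 - <<'E'
from look import *
np.set_printoptions(precision=3,suppress=True)
P={n:env.get_image(n) for n in("top","side")}
for n,p in P.items():
    cv2.imwrite(f"pics/{n}0.png",cv2.resize(p["color"][:,:,::-1],(800,600)))
    print(n,p["fov_y"],p["cx"],p["cy"],-np.array(p["R"]).T@np.array(p["t"]),np.array(p["R"])[2])
for t in "press drum_top spout_end panel cam_far_slot cam_near_slot driver caddy board steel_rod brush fruit_bowl jug beaker jar spray_bottle".split():
    r={n:env.tip_of(t,p) for n,p in P.items()}
    for n in r: print(t,n,[(np.round(a["pixel"],1).tolist(),round(a["conf"],2)) for a in r[n][:3]])
    if all(r.values()):
        X,e=tri([ray(P[n],r[n][0]["pixel"]) for n in r]);print("   ",X,np.array(e))
E
```

```text
pics
top 45.03564025484555 253.7294579935321 193.6104967579507 [0.238 0.014 1.705] [ 0.19   0.001 -0.982]
side 52.1704847174331 258.4277787762028 185.49988480115107 [0.005 0.66  0.79 ] [ 0.503 -0.611 -0.612]
press top [([252.2, 198.8], 0.81)]
press side [([254.4, 228.2], 0.72)]
    [ 0.55   0.021 -0.017] [0.002 0.002]
drum_top top [([287.9, 185.2], 0.63), ([251.0, 196.1], 0.5)]
drum_top side [([277.8, 120.5], 0.83), ([109.2, 282.1], 0.2), ([261.0, 147.1], 0.16)]
    [ 0.542 -0.087  0.294] [0.008 0.008]
spout_end top [([259.0, 187.6], 0.62)]
spout_end side [([260.4, 148.0], 0.65), ([183.0, 305.5], 0.62)]
    [ 0.539 -0.001  0.254] [0.002 0.002]
panel top [([251.2, 194.4], 0.94)]
panel side [([253.5, 194.6], 0.85), ([108.7, 281.7], 0.58)]
    [0.544 0.025 0.115] [0.001 0.001]
cam_far_slot top [([244.7, 166.4], 0.51)]
cam_far_slot side [([223.2, 181.0], 0.65)]
    [0.641 0.044 0.128] [0.001 0.001]
cam_near_slot top [([147.6, 162.4], 0.5)]
cam_near_slot side [([283.9, 210.7], 0.6)]
    [0.444 0.271 0.376] [0.156 0.156]
driver top [([164.8, 211.8], 0.53), ([172.4, 261.9], 0.45)]
driver si
[... 428 characters left out ...]
]
brush side []
fruit_bowl top [([192.8, 154.5], 0.97)]
fruit_bowl side [([152.0, 236.7], 0.86), ([283.6, 207.2], 0.52), ([327.1, 170.1], 0.42)]
    [0.727 0.245 0.01 ] [0.004 0.004]
jug top [([316.7, 157.7], 0.68)]
jug side [([252.7, 198.3], 0.33)]
    [ 0.763 -0.247 -0.19 ] [0.014 0.014]
beaker top [([206.4, 236.6], 0.88), ([306.1, 230.2], 0.33), ([250.6, 223.1], 0.18)]
beaker side [([252.7, 288.9], 0.76)]
    [ 0.411  0.195 -0.013] [0.002 0.002]
jar top [([305.0, 231.6], 0.82)]
jar side [([323.8, 206.4], 0.92)]
    [ 0.423 -0.167  0.008] [0.004 0.004]
spray_bottle top [([148.4, 163.3], 0.82)]
spray_bottle side [([109.1, 280.8], 0.81), ([156.9, 238.3], 0.2)]
    [0.695 0.411 0.006] [0. 0.]
```

View pics/top0.png

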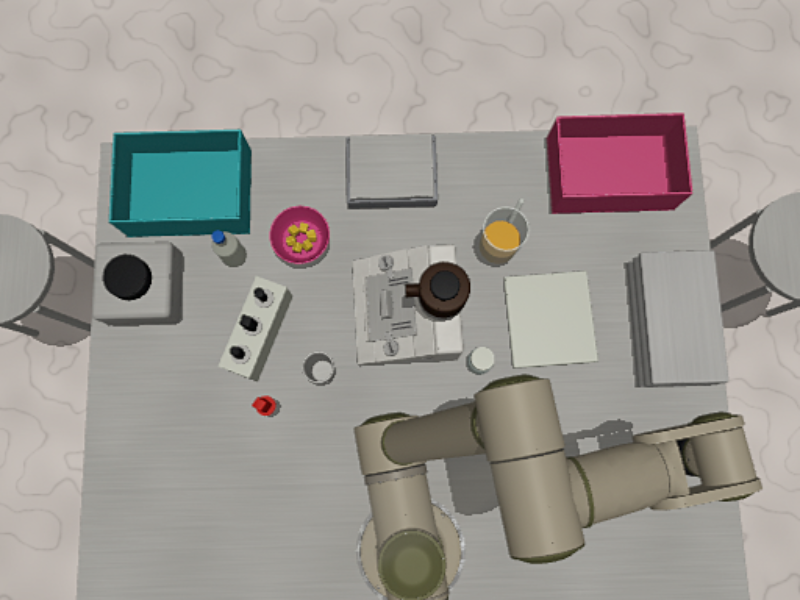

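View pics/side0.png

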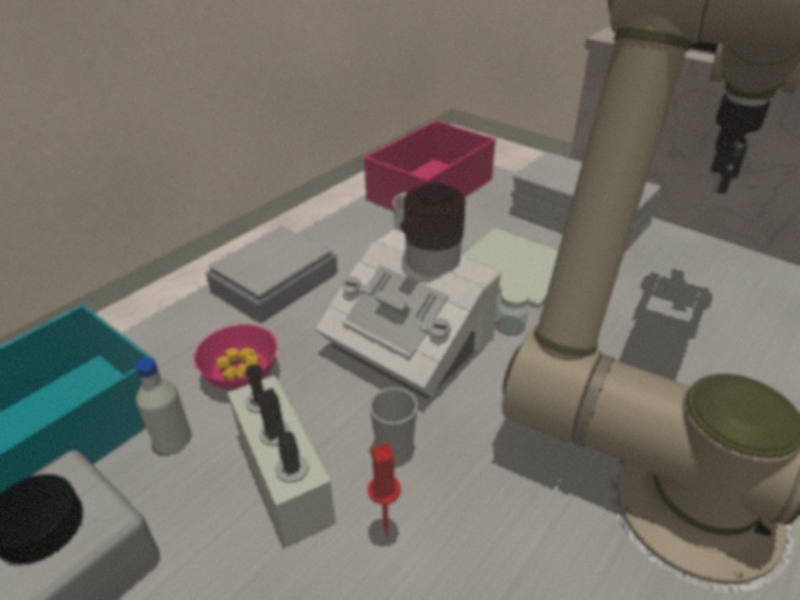

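Run:
```python
from look import *
np.set_printoptions(precision=3,suppress=True)
P={n:env.get_image(n) for n in("top","side")}
a=cv2.resize(P["top"]["color"][170:250,135:195,::-1],None,fx=6,fy=6,interpolation=cv2.INTER_CUBIC)
b=cv2.resize(P["side"]["color"][225:325,145:215,::-1],None,fx=4.8,fy=4.8,interpolation=cv2.INTER_CUBIC)
c=np.zeros((480,700,3),np.uint8);c[:,:360]=a;c[:,360:360+b.shape[1]]=b
cv2.imwrite("pics/crop1.png",c)
g=P["top"]["color"].max(2)
for s in [(150,180),]:
    m=np.zeros_like(g);m[175:240,140:190]=(g[175:240,140:190]<70)
    n,l,st,ce=cv2.connectedComponentsWithStats(m)
    for i in range(1,n):
        if st[i,4]>8: print(ce[i],st[i],atz(P["top"],ce[i],.14))
for t in("cam_far_slot","cam_near_slot","panel","caddy","press","board"):
    for n,p in P.items():
        for o in env.outline_of(t,p)[:2]:
            print(t,n,round(o["conf"],2),np.round(o["bbox"],1),o["mask"].sum(), cv2.minAreaRect(np.argwhere(o["mask"])[:,::-1].astype(np.float32)))
for t in("cam_far_slot","cam_near_slot"):
    r={n:env.tip_of(t,p) for n,p in P.items()}
    for n in r: print(t,n,[(np.round(a["pixel"],1).tolist(),round(a["conf"],2)) for a in r[n][:4]])
X,e=tri([ray(P["top"],(391*.64,347*.64)),ray(P["side"],(440*.64,326*.64))]);print("near",X,e)
X,e=tri([ray(P["top"],(386*.64,262*.64)),ray(P["side"],(352*.64,286*.64))]);print("far",X,e)
```

```text
[166.5   188.271] [163 184   8   9  48] [0.568 0.316 0.14 ]
[158.949 206.692] [154 202  11  10  78] [0.504 0.342 0.14 ]
[151.821 225.268] [148 222   9   8  56] [0.441 0.365 0.14 ]
cam_far_slot top 0.54 [247.2 170.2  10.5  13.8] 86 ((247.9058837890625, 169.2235565185547), (13.015828132629395, 8.677218437194824), 49.398704528808594)
cam_far_slot side 0.61 [227.2 181.9  18.7  17.1] 149 ((228.0, 182.5), (11.0, 18.0), 90.0)
cam_near_slot side 0.52 [280.6 212.4  18.4  19.1] 171 ((279.12359619140625, 208.20225524902344), (18.44396209716797, 12.719974517822266), 32.00538635253906)
cam_near_slot side 0.23 [103.4 260.2  35.3  64. ] 1339 ((101.8934555053711, 258.327880859375), (62.4704704284668, 27.828275680541992), 66.37062072753906)
panel side 0.64 [255.  198.2  68.2  57.2] 1997 ((253.79510498046875, 195.9307861328125), (51.785675048828125, 44.4534797668457), 27.407575607299805)
caddy top 0.95 [163.1 209.4  44.6  67.8] 1347 ((163.8275909423828, 209.5689697265625), (28.493501663208008, 63.42101287841797), 23.198591232299805)
caddy side 0.78 [183.9 294.4  66.9 102.9] 2805 ((181.1541290283203, 2
[... 550 characters left out ...]
7.4  60.9] 1987 ((253.27389526367188, 196.33120727539062), (49.80062484741211, 44.05440139770508), 28.610458374023438)
board side 0.57 [326.9 170.7  59.4  47.8] 1476 ((329.5052795410156, 165.95343017578125), (58.229915618896484, 36.1788444519043), 33.023868560791016)
cam_far_slot top [([260.8, 186.5], 0.42), ([247.3, 166.3], 0.39), ([205.6, 237.1], 0.31)]
cam_far_slot side [([225.1, 179.0], 0.69)]
cam_near_slot top [([250.9, 221.7], 0.54)]
cam_near_slot side [([285.0, 206.6], 0.62), ([184.0, 305.0], 0.35)]
near [0.445 0.031 0.122] [np.float64(0.0004314294242439819), np.float64(0.00043142942424387)]
far [0.639 0.037 0.116] [np.float64(8.980708463122458e-05), np.float64(8.980708463075584e-05)]
```

View pics/crop1.png

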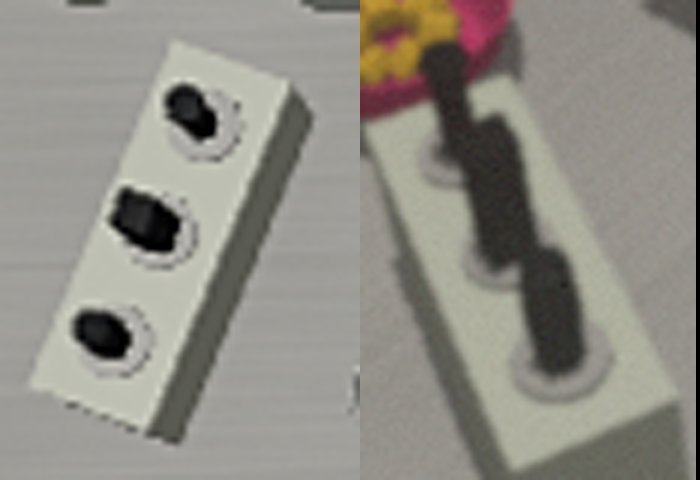

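```bash
cat >> look.py <<'E'
from scipy.spatial.transform import Rotation as Ro
def delta(R,p):
    s=env.observe();R0=np.array(s["tool_rot"]);p0=np.array(s["position"])
    return np.round(np.r_[Ro.from_matrix(R0.T@R).as_rotvec(degrees=True),R0.T@(np.array(p)-p0)*100],2).tolist()
E
python3 - <<'E'
from look import *
np.set_printoptions(precision=3,suppress=True)
P={n:env.get_image(n) for n in("top","side")}
s=env.observe();print(np.array(s["tool_rot"]),s["position"],s["grip_width"],s["time_s"],s["ft_force"])
K=4
res={}
W={"top":(150,198,24,18),"side":(145,235,60,90)}
M={}
for n,(u,v,w,h) in W.items():
    c=cv2.resize(P[n]["color"][v:v+h,u:u+w].max(2),None,fx=K,fy=K,interpolation=cv2.INTER_CUBIC)
    M[n]=c
def sil(n,x,y,yaw,z0=.104,z1=.179):
    u,v,w,h=W[n];pts=[]
    for z in(z0,z1):
        for a in range(4):
            t=yaw+np.pi/4+a*np.pi/2
            pts.append((proj(P[n],[x+.01697*np.cos(t),y+.01697*np.sin(t),z])-[u,v]+.5)*K-.5)
    m=np.zeros((h*K,w*K),np.uint8);cv2.fillConvexPoly(m,cv2.convexHull(np.round(np.array(pts)*16).astype(np.int32)),1,shift=4);return m>0
best=[]
Dt=M["top"]<90; Ds=M["side"]<90
for x in np.arange(.490,.518,.002):
  for y in np.arange(.326,.352,.002):
    for a in range(0,90,6):
      m=sil("top",x,y,np.radians(a));i1=(m&Dt).sum()/(m|Dt).sum()
      q=sil("side",x,y,np.radians(a));i2=(q&Ds).sum()/q.sum()
      # pixels just outside sideways
      best.append((i1+i2,i1,i2,x,y,a))
best.sort(reverse=True)
print(np.array(best[:12]))
E
```

```text
[[ 0.929  0.369  0.   ]
 [ 0.369 -0.929  0.   ]
 [ 0.    -0.    -1.   ]] [ 0.203 -0.511  0.231] 0.08528793465250235 2.7 [ 0.095 -0.444 -0.471]
[[ 1.698  0.775  0.923  0.504  0.342 60.   ]
 [ 1.697  0.748  0.949  0.506  0.342 60.   ]
 [ 1.685  0.755  0.929  0.504  0.342 54.   ]
 [ 1.674  0.751  0.923  0.506  0.344 60.   ]
 [ 1.67   0.734  0.936  0.506  0.342 54.   ]
 [ 1.665  0.722  0.943  0.504  0.344 60.   ]
 [ 1.664  0.769  0.895  0.504  0.342 66.   ]
 [ 1.653  0.741  0.912  0.506  0.342 66.   ]
 [ 1.653  0.738  0.914  0.504  0.344 66.   ]
 [ 1.648  0.744  0.904  0.506  0.344 66.   ]
 [ 1.638  0.715  0.923  0.504  0.344 54.   ]
 [ 1.629  0.728  0.901  0.506  0.344 54.   ]]
```

Request:
{"name": "move_arm", "arguments": {"plan": [[0,0,-8.5,2.9,-2.2,-3.6,0.5],[0,0,-17,5.8,-4.4,-7.2,0.5],[0,0,-25.5,8.7,-6.6,-10.8,0.5],[0,0,-34,11.6,-8.8,-14.4,0.5],[0,0,-42.5,14.5,-11,-18,0.5]]}}

```text
time_s: 3.2
position: [0.2953, -0.3575, 0.4087]
tool_rot: [[0.431, 0.902, 0.0], [0.902, -0.431, -0.0], [-0.0, 0.0, -1.0]]
ft_force: [0.0, -0.9, 0.5]
grip_width: 0.064
gripper_force: 0.0
```

Request:
{"name": "move_arm", "arguments": {"plan": [[0,0,-8.5,4.9,-1,0,0.5],[0,0,-17,9.8,-2,0,0.5],[0,0,-25.5,14.7,-3,0,0.5],[0,0,-34,19.6,-4,0,0.5],[0,0,-42.5,24.5,-5,0,0.5]]}}

```text
time_s: 3.7
position: [0.3565, -0.1149, 0.4073]
tool_rot: [[-0.292, 0.957, 0.001], [0.957, 0.292, -0.0], [-0.001, 0.001, -1.0]]
ft_force: [0.7, 0.2, 0.4]
grip_width: 0.064
gripper_force: 0.0
```

Request:
{"name": "move_arm", "arguments": {"plan": [[0,0,-8.5,3.9,3,0,0.5],[0,0,-17,7.8,6,0,0.5],[0,0,-25.5,11.7,9,0,0.5],[0,0,-34,15.6,12,0,0.5],[0,0,-42.5,19.4,15.3,0,0.5]]}}

```text
time_s: 4.2
position: [0.4476, 0.1148, 0.4075]
tool_rot: [[-0.862, 0.507, 0.001], [0.507, 0.862, -0.0], [-0.001, 0.0, -1.0]]
ft_force: [1.0, -1.7, 0.5]
grip_width: 0.0641
gripper_force: 0.0
```

Run:
```python
from look import *
s=env.observe();print(s["position"],np.round(s["tool_rot"],3),s["q"],s["time_s"])
a=np.radians(60);R=np.array([[np.cos(a+np.pi/2),np.cos(a),0],[np.sin(a+np.pi/2),np.sin(a),0],[0,0,-1]])
print(delta(R,[.504,.342,.25]),delta(R,[.504,.342,.12]))
```

```text
[0.44756804 0.11482256 0.40749694] [[-0.862  0.507  0.001]
 [ 0.507  0.862 -0.   ]
 [-0.001  0.    -1.   ]] [-3.39461000e-01  8.67936848e+00  6.43389784e+01 -6.45545701e-03
  1.06927892e+02 -5.98596522e+01] 4.2
[0.02, 0.05, -0.48, 6.67, 22.43, 15.75] [0.02, 0.05, -0.48, 6.69, 22.43, 28.75]
```

Request:
{"name": "move_arm", "arguments": {"plan": [[0,0,0,1.3,4.5,1.5,0.5],[0,0,0,2.7,9,3,0.5],[0,0,0,4,13.5,4.5,0.5],[0,0,0,5.3,18,6,0.5],[0,0,-0.5,6.7,22.4,7.5,0.5]]}}

```text
time_s: 4.7
position: [0.5051, 0.3413, 0.3314]
tool_rot: [[-0.863, 0.505, 0.0], [0.505, 0.863, -0.0], [-0.0, 0.0, -1.0]]
ft_force: [0.6, -0.8, 0.0]
grip_width: 0.0638
gripper_force: 0.0
```

Request:
{"name": "move_arm", "arguments": {"plan": [[0,0,0,0,0,4.5,0.5],[0,0,0,0,0,8,0.5],[0,0,0,0,0,8,0.5]]}}

```text
time_s: 5.0
position: [0.5033, 0.3388, 0.2473]
tool_rot: [[-0.863, 0.505, -0.009], [0.505, 0.863, -0.004], [0.006, -0.008, -1.0]]
ft_force: [0.8, 0.6, 0.1]
grip_width: 0.0638
gripper_force: 0.0
```

Run:
```python
from look import *
s=env.observe();print(s["position"],np.round(s["q"],1))
P={n:env.get_image(n) for n in("top","side")}
a=cv2.resize(P["top"]["color"][160:250,125:215,::-1],(400,400),interpolation=cv2.INTER_CUBIC)
b=cv2.resize(P["side"]["color"][190:310,125:245,::-1],(400,400),interpolation=cv2.INTER_CUBIC)
cv2.imwrite("pics/c2.png",np.hstack([a,b]))
```

```text
[0.50325269 0.33878675 0.2472979 ] [ 22.8  27.4  62.5  -0.   90.7 -36.9]
```

View pics/c2.png

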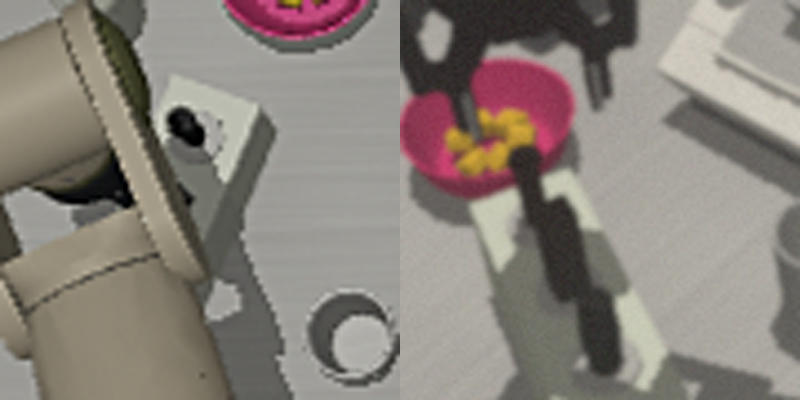

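Request:
{"name": "move_arm", "arguments": {"plan": [[0,0,0,0,0.2,3.5,0.5],[0,0,0,0,0.2,7,0.5],[0,0,0,0,0.2,10.5,0.5],[0,0,0,0,0.2,12.7,0.5],[0,0,0,0,0.2,12.7,0.5]]}}

```text
time_s: 5.6
position: [0.5062, 0.3406, 0.1249]
tool_rot: [[-0.863, 0.506, -0.001], [0.506, 0.863, -0.001], [0.001, -0.001, -1.0]]
ft_force: [-0.2, 0.2, 0.4]
grip_width: 0.0641
gripper_force: 0.0
```

Request:
{"name": "move_arm", "arguments": {"plan": [[0,0,0,0,0,0,-1],[0,0,0,0,0,0,-1],[0,0,0,0,0,0,-1],[0,0,0,0,0,0,-1],[0,0,0,0,0,0,-1]], "squeeze": 60}}

```text
time_s: 6.1
position: [0.5069, 0.3412, 0.1277]
tool_rot: [[-0.863, 0.505, 0.004], [0.505, 0.863, 0.001], [-0.003, 0.003, -1.0]]
ft_force: [-1.1, -1.4, 7.4]
grip_width: 0.0245
gripper_force: 56.6
```

Request:
{"name": "move_arm", "arguments": {"plan": [[0,0,0,0,0,-2,-1],[0,0,0,0,0,-6,-1],[0,0,0,0,0,-10,-1],[0,0,0,0,0,-15,-1],[0,0,0,0,0,-20,-1]]}}

```text
time_s: 6.6
position: [0.5054, 0.3407, 0.3282]
tool_rot: [[-0.863, 0.505, 0.001], [0.505, 0.863, 0.001], [-0.001, 0.001, -1.0]]
ft_force: [1.2, 1.1, -1.4]
grip_width: 0.0248
gripper_force: 56.9
```

Request:
{"name": "move_arm", "arguments": {"plan": [[0,0,0,0,0,0,-1],[0,0,0,0,0,0,-1]]}}

```text
time_s: 6.8
position: [0.5059, 0.3409, 0.3265]
tool_rot: [[-0.863, 0.505, 0.003], [0.505, 0.863, 0.001], [-0.002, 0.002, -1.0]]
ft_force: [-0.4, -0.2, -1.7]
grip_width: 0.0245
gripper_force: 56.9
```

Run:
```python
from look import *
np.set_printoptions(precision=3,suppress=True)
s=env.observe();p0=np.array(s["position"]);R=np.array(s["tool_rot"]);print(p0,R,np.round(s["q"],1),s["grip_width"],s["gripper_force"],s["ft_force"],s["time_s"])
P=env.get_image("side")
for d in(0,.1,.137): print(proj(P,p0+R[:,2]*d))
u,v=proj(P,p0+R[:,2]*.07).astype(int)
cv2.imwrite("pics/c3.png",cv2.resize(P["color"][max(v-60,0):v+60,u-60:u+60,::-1],(600,600),interpolation=cv2.INTER_CUBIC));print(u,v)
print([(t["pixel"],t["conf"]) for t in env.tip_of("driver",P)[:2]])
```

```text
[0.506 0.341 0.326] [[-0.863  0.505  0.003]
 [ 0.505  0.863  0.001]
 [-0.002  0.002 -1.   ]] [ 22.9  25.8  52.5   0.  101.5 -36.8] 0.02450346988300309 56.934231128543615 [-0.422 -0.174 -1.69 ] 6.8
[159.635 197.817]
[167.454 236.032]
[170.049 248.715]
165 225
[([170.8, 247.5], 0.79), ([257.5, 327.5], 0.63)]
```

View pics/c3.png

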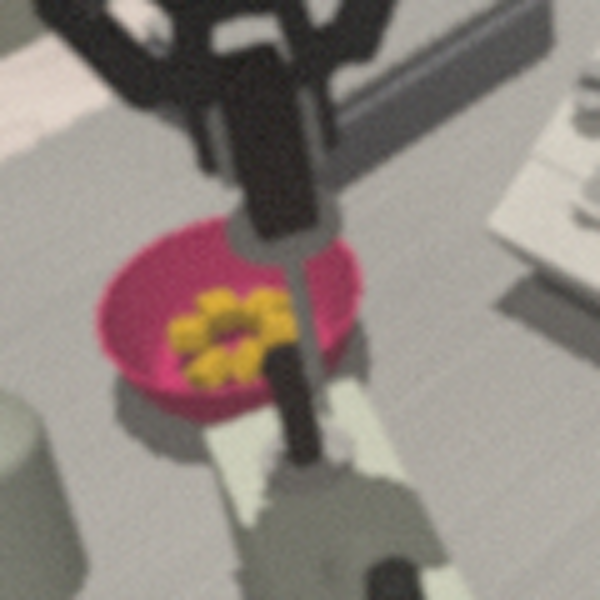

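```bash
cat > fit.py <<'E'
from look import *
from scipy.optimize import least_squares
np.set_printoptions(precision=4,suppress=True)
P={n:env.get_image(n) for n in("top","side")}
O=[("press","top",(252.2,198.8)),("press","side",(254.4,228.2)),("drum_top","side",(277.8,120.5)),("drum_top","top",(287.9,185.2)),("spout_end","top",(259,187.6)),("spout_end","side",(260.4,148)),
("panel","top",(251.2,194.4)),("panel","side",(253.5,194.6)),("cam_far_slot","top",(244.7,166.4)),("cam_far_slot","side",(223.2,181)),("cam_far_slot","top",(247.3,166.3)),("cam_far_slot","side",(225.1,179)),
("cam_near_slot","top",(250.9,221.7)),("cam_near_slot","side",(283.9,210.7)),("cam_near_slot","side",(285,206.6)),
("cam_near_slot","top",(250.2,222.1)),("cam_near_slot","side",(281.6,208.6)),("cam_far_slot","top",(247,167.7)),("cam_far_slot","side",(225.3,183))]
for t in "press spout_end drum_top panel cam_far_slot cam_near_slot".split():
    for n,p in P.items():
        r=env.tip_of(t,p)
        if r and r[0]["conf"]>.4: O.append((t,n,tuple(r[0]["pixel"])))
def model(q):
    x,y,yaw,dd,ds,s=q
    R=Ro.from_euler("z",yaw).as_matrix();T=np.array([x,y,0]);c30,s30=np.cos(np.pi/6),.5
    up=np.array([c30,0,s30]);n=np.array([-s30,0,c30]);c=np.array([0,0,.11])+up*s;h=c+n*.0175
    L={"press":np.zeros(3),"drum_top":np.array([dd,0,.295]),"spout_end":np.array([ds,0,.26]),"panel":c,"cam_far_slot":h+[0,.097,0],"cam_near_slot":h-[0,.097,0]}
    return {k:R@v+T for k,v in L.items()},R@n,R@up,R[:,1]
def res(q):
    m=model(q)[0];return np.r_[np.concatenate([proj(P[n],m[t])-uv for t,n,uv in O]),q[5]/.005]
S=least_squares(res,[.545,.025,np.radians(-88),.11,.03,0],loss="soft_l1",f_scale=1.5)
print(S.x,np.degrees(S.x[2]));m=model(S.x)
for k,v in m[0].items(): print(k,v)
print("n",m[1],"u",m[3])
for (t,n,uv),r in zip(O,S.fun[:-1].reshape(-1,2)): print(t,n,np.round(r,1),end=" ")
np.save("press.npy",S.x)
E
python3 fit.py
```

```text
[ 0.5412  0.0287 -1.5189  0.1153  0.0299  0.0039] -87.02589791206155
press [0.5412 0.0287 0.    ]
drum_top [ 0.5472 -0.0865  0.295 ]
spout_end [ 0.5428 -0.0012  0.26  ]
panel [0.5414 0.0253 0.1119]
cam_far_slot [0.6378 0.0391 0.1271]
cam_near_slot [0.4441 0.029  0.1271]
n [-0.0259  0.4993  0.866 ] u [0.9987 0.0519 0.    ]
press top [-1.7  1.9] press side [-0.1 -1.8] drum_top side [ 1.3 -0.3] drum_top top [-1.8 -4. ] spout_end top [-0.3 -1.9] spout_end side [-0.4 -2.5] panel top [-0.2  0.6] panel side [1.  1.3] cam_far_slot top [1.6 0.9] cam_far_slot side [ 1.7 -0.4] cam_far_slot top [-1.  1.] cam_far_slot side [-0.2  1.6] cam_near_slot top [-0.3  0.4] cam_near_slot side [-1.3 -3.7] cam_near_slot side [-2.4  0.4] cam_near_slot top [0.4 0. ] cam_near_slot side [ 1.  -1.6] cam_far_slot top [-0.7 -0.4] cam_far_slot side [-0.4 -2.4] press top [-0.3 -0.5] press side [ 0.8 -2.3] spout_end top [-3.8  1.9] spout_end side [ 0.7 -4. ] drum_top side [-0.  -0.6] panel top [-0.1 -0.9] panel side [2.  1.1] cam_far_slot top [ 0.2 -1. ] cam_far_slot side [0.2 1.2] cam_near_slot top [-98.5  14.4] cam_near_slot side [-0.8 -1. ]
```

```bash
cat >> look.py <<'E'
def pm():
    x,y,yaw,dd,ds,s=np.load("press.npy");c,s3=np.cos(np.pi/6),.5
    R=Ro.from_euler("z",yaw).as_matrix();up=R@[c,0,s3];n=R@[-s3,0,c];u=R[:,1]
    pc=np.array([x,y,.11])+up*s;h=pc+n*.0175
    return dict(n=n,u=u,up=up,panel=pc,near=h-u*.097,far=h+u*.097)
def cam_R(m,a):
    x=Ro.from_rotvec(m["n"]*np.radians(a)).apply(m["u"]);z=-m["n"];return np.c_[x,np.cross(z,x),z]
E
python3 - <<'E'
from look import *
m=pm();R=cam_R(m,8.6)
print(delta(R,m["near"]+m["n"]*.158))
# waypoint A: still pointing down, yaw -102
s=env.observe();R0=np.array(s["tool_rot"])
print(R0.T@(np.array([.45,.16,.36])-s["position"])*100)
RA=R0@Ro.from_rotvec([0,0,103.2],degrees=True).as_matrix();pA=np.array([.45,.16,.36])
print(Ro.from_matrix(RA.T@R).as_rotvec(degrees=True),RA.T@(m["near"]+m["n"]*.158-pA)*100)
E
```

```text
[-8.24, -37.6, 134.15, -6.08, -23.44, 6.12]
[ -4.31367092 -18.43783348  -3.48810372]
[-27.36994414 -13.36942881  34.05948501] [-4.46766441  2.86208292  9.60677743]
```

Request:
{"name": "move_arm", "arguments": {"plan": [[0,0,8.6,-0.7,-3.1,-0.6,-1],[0,0,17.2,-1.4,-6.2,-1.2,-1],[0,0,25.8,-2.1,-9.2,-1.8,-1],[0,0,34.4,-2.8,-12.3,-2.4,-1],[0,0,43,-4.3,-18.4,-3.5,-1]]}}

```text
time_s: 8.1
position: [0.4534, 0.173, 0.3576]
tool_rot: [[-0.283, 0.959, -0.0], [0.959, 0.283, 0.0], [0.0, -0.0, -1.0]]
ft_force: [0.4, -1.8, -0.8]
grip_width: 0.0246
gripper_force: 57.1
```

Request:
{"name": "move_arm", "arguments": {"plan": [[0,0,8.6,0,0,0,-1],[0,0,17.2,0,0,0,-1],[0,0,25.8,0,0,0,-1],[0,0,34.4,0,0,0,-1],[0,0,43,0,0,0,-1]]}}

```text
time_s: 8.6
position: [0.4539, 0.1733, 0.3579]
tool_rot: [[0.449, 0.894, 0.0], [0.894, -0.449, 0.0], [0.0, 0.0, -1.0]]
ft_force: [0.0, -0.4, -0.9]
grip_width: 0.0245
gripper_force: 57.2
```

Request:
{"name": "move_arm", "arguments": {"plan": [[0,0,8.6,0,0,0,-1],[0,0,17.2,0,0,0,-1]]}}

```text
time_s: 8.8
position: [0.4539, 0.1734, 0.3579]
tool_rot: [[0.693, 0.721, 0.0], [0.721, -0.693, 0.0], [0.0, 0.0, -1.0]]
ft_force: [0.3, -0.1, -1.6]
grip_width: 0.0247
gripper_force: 57.2
```

Run:
```python
from look import *
m=pm();R=cam_R(m,8.6)
print(delta(R,m["near"]+m["n"]*.158));s=env.observe();print(np.round(s["q"],1),s["position"])
```

```text
[-27.39, -13.31, 33.78, -5.69, 3.53, 9.39]
[ 6.9 11.6 68.4 -0.  99.9 50.8] [0.45386751 0.17339307 0.35786917]
```

Request:
{"name": "move_arm", "arguments": {"plan": [[-5.1,-2.5,6.3,-1,0.6,1,-1],[-10.2,-5,12.6,-2,1.3,2.5,-1],[-15.3,-7.5,18.9,-3.1,2,4.5,-1],[-20.4,-9.9,25.2,-4.2,2.7,6.5,-1],[-25.4,-12.4,31.4,-5.3,3.3,8.5,-1]]}}

```text
time_s: 9.3
position: [0.4412, 0.1119, 0.2726]
tool_rot: [[0.971, 0.236, 0.038], [0.226, -0.854, -0.469], [-0.079, 0.464, -0.882]]
ft_force: [0.9, -0.3, -1.6]
grip_width: 0.0248
gripper_force: 57.4
```

Run:
```python
from look import *
m=pm();R=cam_R(m,8.6)
print(delta(R,m["near"]+m["n"]*.158));s=env.observe();print(np.round(s["q"],1),s["position"])
```

```text
[-1.75, -1.09, 2.45, -0.14, -0.09, 0.95]
[ 14.5  15.3  82.3 -27.7  87.9  92.6] [0.44116469 0.11193151 0.27262285]
```

Request:
{"name": "move_arm", "arguments": {"plan": [[-1.75,-1.1,2.4,-0.1,-0.1,0.9,-1],[-1.75,-1.1,2.4,-0.1,-0.1,0.9,-1]]}}

```text
time_s: 9.5
position: [0.4401, 0.1089, 0.263]
tool_rot: [[0.979, 0.201, 0.022], [0.185, -0.848, -0.497], [-0.081, 0.491, -0.867]]
ft_force: [0.0, 0.2, -1.4]
grip_width: 0.0243
gripper_force: 57.3
```

Run:
```python
from look import *
m=pm();s=env.observe();p0=np.array(s["position"]);R=np.array(s["tool_rot"]);print(p0,np.round(R,3),delta(cam_R(m,8.6),m["near"]+m["n"]*.158))
ims=[]
for n,r in(("side",45),("top",32)):
    P=env.get_image(n);u,v=proj(P,m["near"]+m["n"]*.02).astype(int);f=400/(2*r)
    c=cv2.resize(P["color"][v-r:v+r,u-r:u+r,::-1],(400,400),interpolation=cv2.INTER_CUBIC).copy()
    for X,col in((m["near"],(0,0,255)),(p0+R[:,2]*.128,(0,255,0))):
        q=(proj(P,X)-[u-r,v-r]+.5)*f;cv2.circle(c,tuple(int(k) for k in q),3,col,-1);print(n,q,f)
    ims.append(c)
    for t in("driver","cam_near_slot"):print(t,n,[((np.array(a["pixel"])-[u-r,v-r]+.5)*f,round(a["conf"],2)) for a in env.tip_of(t,P)[:2]])
cv2.imwrite("pics/c4.png",np.hstack(ims))
```

```text
[0.44007045 0.10890172 0.26301948] [[ 0.979  0.201  0.022]
 [ 0.185 -0.848 -0.497]
 [-0.081  0.491 -0.867]] [-0.19, 0.2, 0.42, -0.04, 0.13, -0.03]
side [213.63048282 220.08378062] 4.444444444444445
side [199.61363736 202.27997371] 4.444444444444445
driver side [(array([193.33333333, 200.88888889]), 0.9), (array([ 98.66666667, 744.44444444]), 0.78)]
cam_near_slot side [(array([216.        , 226.22222222]), 0.6)]
top [225.89813339 210.00026283] 6.25
top [195.27782725 207.07211243] 6.25
driver top [(array([176.25 , 174.375]), 0.44)]
cam_near_slot top [(array([203.75, 220.  ]), 0.57)]
```

View pics/c4.png

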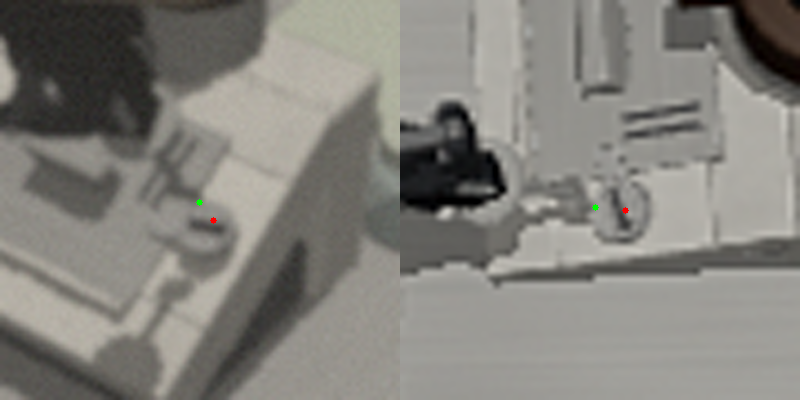

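Request:
{"name": "move_arm", "arguments": {"plan": [[0,0,-6.5,-0.3,0.1,1,-1],[0,0,-6.5,-0.3,0.1,2,-1],[0,0,-6.5,-0.3,0.1,2,-1]]}}

```text
time_s: 10.1
position: [0.4379, 0.0968, 0.2471]
tool_rot: [[0.952, 0.307, 0.023], [0.277, -0.823, -0.497], [-0.134, 0.479, -0.868]]
ft_force: [-0.1, -0.3, -0.2]
grip_width: 0.0242
gripper_force: 57.3
```

```bash
cat > near.py <<'E'
from look import *
import sys
k,out,L=sys.argv[1],sys.argv[2],float(sys.argv[3])
m=pm();s=env.observe();p0=np.array(s["position"]);R=np.array(s["tool_rot"]);tip=p0+R@[.003,0,L]
print(p0,"tip-cam in tool axes mm",np.round(R.T@(tip-m[k])*1000,1),"blade deg",np.degrees(np.arctan2(np.dot(np.cross(m["n"],m["u"]),R[:,0]),np.dot(m["u"],R[:,0]))),np.round(s["ft_force"],1),s["time_s"],np.round(s["q"],0))
ims=[]
for n,r in(("side",24),("top",20)):
    P=env.get_image(n);u,v=proj(P,m[k]+m["n"]*.01).astype(int);f=400/(2*r)
    c=cv2.resize(P["color"][v-r:v+r,u-r:u+r,::-1],(400,400),interpolation=cv2.INTER_CUBIC).copy()
    c=cv2.convertScaleAbs(c,alpha=1.3)
    o=lambda X:(proj(P,X)-[u-r,v-r]+.5)*f
    cv2.circle(c,tuple(int(i) for i in o(m[k])),3,(0,0,255),-1)
    for a,b in(([-.007,0,L-.02],[.013,0,L-.02]),([-.007,0,L],[.013,0,L])):
        cv2.line(c,*[tuple(int(i) for i in o(p0+R@e)) for e in(a,b)],(0,255,0),1)
    print(n,"px per mm: toolx",(o(tip+R[:,0]*.001)-o(tip)),"tooly",(o(tip+R[:,1]*.001)-o(tip)),"z",(o(tip+R[:,2]*.001)-o(tip)))
    ims.append(c)
    for t,X in(("driver",tip),("cam_%s_slot"%k,m[k])):print(t,n,"pred",o(X),[((np.array(a["pixel"])-[u-r,v-r]+.5)*f,round(a["conf"],2)) for a in env.tip_of(t,P)[:1]])
cv2.imwrite("pics/%s.png"%out,np.hstack(ims))
E
python3 near.py near c5 .13
```

```text
[0.43792218 0.09677221 0.24706366] tip-cam in tool axes mm [-0.1 -0.2 -7.9] blade deg 15.275192766702403 [-0.1 -0.3 -0.2] 10.1 [ 14.  16.  86. -29.  85.  90.]
side px per mm: toolx [-3.03876171 -0.47641835] tooly [ 0.83698061 -2.95002758] z [0.81670909 1.28935963]
driver side pred [210.97307715 211.40754091] [(array([  -9.16666667, 1240.        ]), 0.71)]
cam_near_slot side pred [217.22382195 220.990422  ] [(array([236.66666667, 244.16666667]), 0.68)]
top px per mm: toolx [-0.87618915 -2.69297611] tooly [ 2.36341984 -1.14143018] z [1.49054804 0.22177482]
driver top pred [209.4333938 214.694646 ] [(array([194., 193.]), 0.66)]
cam_near_slot top pred [221.43701342 216.00042052] [(array([231., 224.]), 0.6)]
```

View pics/c5.png

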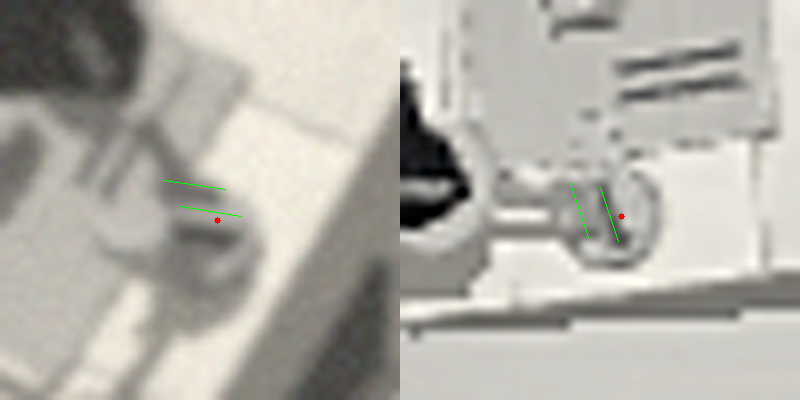

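Request:
{"name": "move_arm", "arguments": {"plan": [[0,0,0,0,-0.35,0,-1],[0,0,0,0,-0.35,0.5,-1],[0,0,0,0,-0.35,0.7,-1]]}}

```text
time_s: 10.7
position: [0.4372, 0.0967, 0.2395]
tool_rot: [[0.951, 0.309, 0.024], [0.28, -0.822, -0.497], [-0.134, 0.479, -0.868]]
ft_force: [-0.6, -0.4, -1.1]
grip_width: 0.0243
gripper_force: 57.3
```

Request:
{"name": "move_arm", "arguments": {"plan": [[0,0,0,0,0,0.3,-1],[0,0,0,0,0,0.5,-1]]}}

```text
time_s: 10.9
position: [0.4375, 0.0941, 0.2354]
tool_rot: [[0.951, 0.309, 0.024], [0.28, -0.822, -0.497], [-0.133, 0.479, -0.868]]
ft_force: [0.8, -0.8, -0.7]
grip_width: 0.0244
gripper_force: 57.3
```

```bash
python3 - <<'E'
import numpy as np
q=np.load("press.npy");q[5]=0;np.save("press.npy",q)
E
python3 near.py near c6 .13
```

```text
[0.43746487 0.09406888 0.23541749] tip-cam in tool axes mm [-0.6  0.1  3.5] blade deg 15.413423284590642 [ 0.8 -0.8 -0.7] 10.9 [ 13.  17.  87. -30.  83.  90.]
side px per mm: toolx [-3.01786109 -0.47646303] tooly [ 0.82055667 -2.93535572] z [0.80194183 1.25620256]
driver side pred [224.04102727 227.53899553] [(array([199.16666667, 213.33333333]), 0.76)]
cam_near_slot side pred [219.35644146 223.19909785] [(array([245.83333333, 234.16666667]), 0.5)]
top px per mm: toolx [-0.87929451 -2.6722682 ] tooly [ 2.34600347 -1.13854075] z [1.47511677 0.21336916]
driver top pred [227.78423286 209.64572921] [(array([185., 200.]), 0.49)]
cam_near_slot top pred [221.73676408 207.51402306] [(array([208., 213.]), 0.5)]
```

Request:
{"name": "move_arm", "arguments": {"plan": [[0,0,0,0,0,0.3,-1],[0,0,0,0,0,0.3,-1]]}}

```text
time_s: 11.4
position: [0.4374, 0.0926, 0.2328]
tool_rot: [[0.951, 0.309, 0.024], [0.28, -0.822, -0.497], [-0.134, 0.479, -0.868]]
ft_force: [-0.9, 0.7, -1.1]
grip_width: 0.0244
gripper_force: 57.3
```

Request:
{"name": "move_arm", "arguments": {"plan": [[0,0,0,0,0,0.3,-1],[0,0,0,0,0,0.3,-1]]}}

```text
time_s: 11.6
position: [0.4375, 0.0911, 0.2302]
tool_rot: [[0.951, 0.309, 0.024], [0.279, -0.822, -0.497], [-0.134, 0.479, -0.868]]
ft_force: [0.1, -0.1, -0.4]
grip_width: 0.0245
gripper_force: 57.3
```

Request:
{"name": "move_arm", "arguments": {"plan": [[0,0,0,0,0,0.2,-1],[0,0,0,0,0,0.3,-1]]}}

```text
time_s: 11.8
position: [0.4377, 0.0897, 0.2277]
tool_rot: [[0.951, 0.309, 0.024], [0.28, -0.822, -0.497], [-0.133, 0.479, -0.868]]
ft_force: [-0.3, -0.6, -1.3]
grip_width: 0.0244
gripper_force: 57.3
```

Request:
{"name": "move_arm", "arguments": {"plan": [[0,0,0,0,0,0.2,-1],[0,0,0,0,0,0.3,-1]]}}

```text
time_s: 12.0
position: [0.438, 0.0884, 0.2255]
tool_rot: [[0.951, 0.309, 0.025], [0.28, -0.822, -0.496], [-0.132, 0.479, -0.868]]
ft_force: [-0.3, 4.6, 6.5]
grip_width: 0.0243
gripper_force: 58.0
```

Request:
{"name": "move_arm", "arguments": {"plan": [[0,0,-8.5,0,0.05,-0.1,-1],[0,0,-17,0.02,0.1,-0.1,-1],[0,0,-25.5,0.03,0.15,-0.1,-1],[0,0,-34,0.06,0.2,-0.1,-1],[0,0,-42.5,0.09,0.24,-0.1,-1]], "squeeze": 90}}

```text
time_s: 12.5
position: [0.4394, 0.0871, 0.2271]
tool_rot: [[0.487, 0.873, 0.025], [0.764, -0.413, -0.496], [-0.423, 0.261, -0.868]]
ft_force: [-0.9, 0.9, -1.6]
grip_width: 0.0238
gripper_force: 84.9
```

Request:
{"name": "move_arm", "arguments": {"plan": [[0,0,-8.5,0,0.05,0,-1],[0,0,-17,0.02,0.1,0,-1],[0,0,-25.5,0.03,0.15,0,-1],[0,0,-34,0.06,0.2,0,-1],[0,0,-42.5,0.09,0.24,0,-1]]}}

```text
time_s: 13.0
position: [0.4422, 0.0869, 0.2274]
tool_rot: [[-0.23, 0.973, 0.025], [0.842, 0.212, -0.496], [-0.488, -0.093, -0.868]]
ft_force: [-0.2, 0.8, -0.3]
grip_width: 0.0235
gripper_force: 84.9
```

```bash
python3 - <<'E'
from look import *
s=env.observe();R=np.array(s["tool_rot"]);print(np.round(s["ft_force"],2),R.T@np.array(s["wrist_torque"]),np.round(s["q"],1))
E
python3 near.py near c6 .1225
```

```text
[-0.19  0.84 -0.31] [-0.37098323  0.60156691  0.171551  ] [ 12.2  17.3  88.  -29.7  81.3   4.9]
[0.44216729 0.08689517 0.22740934] tip-cam in tool axes mm [-0.6  0.4  6.7] blade deg 100.7349512682964 [-0.2  0.8 -0.3] 13.0 [ 12.  17.  88. -30.  81.   5.]
side px per mm: toolx [-1.06170491  2.87977501] tooly [-2.93258774 -0.71433215] z [0.79547458 1.25104759]
driver side pred [224.14551982 229.61762762] [(array([204.16666667, 245.83333333]), 0.89)]
cam_near_slot side pred [219.35644146 223.19909785] [(array([226.66666667, 233.33333333]), 0.65)]
top px per mm: toolx [-2.40649572  0.91516392] tooly [-0.68649013 -2.75130942] z [1.46803562 0.21149413]
driver top pred [232.689956  207.3007558] [(array([202., 209.]), 0.52)]
cam_near_slot top pred [221.73676408 207.51402306] [(array([222., 231.]), 0.43)]
```

View pics/c6.png

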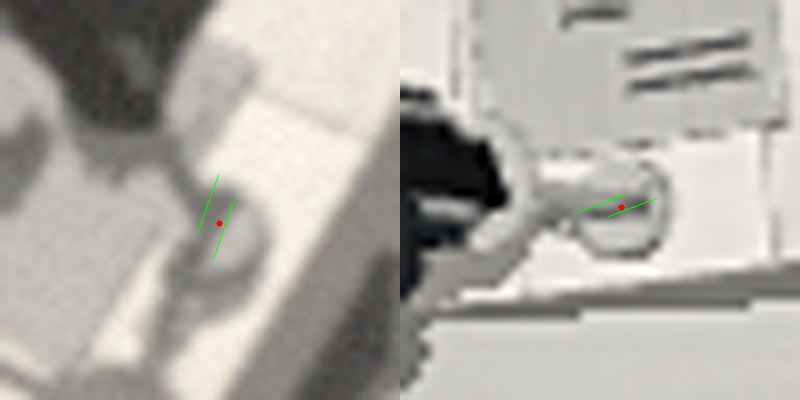

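Request:
{"name": "move_arm", "arguments": {"plan": [[0,0,-5,0.0,0.03,0,-1],[0,0,-5,0.0,0.03,0,-1]]}}

```text
time_s: 13.5
position: [0.4423, 0.0869, 0.2274]
tool_rot: [[-0.308, 0.951, 0.025], [0.822, 0.279, -0.496], [-0.479, -0.132, -0.868]]
ft_force: [1.7, 0.5, -1.9]
grip_width: 0.0235
gripper_force: 87.1
```

Run:
```python
from look import *
s=env.observe();R=np.array(s["tool_rot"]);print(np.round(s["ft_force"],2),R.T@np.array(s["wrist_torque"]))
m=pm()
for k in("near","far"):
  for a,h in((104,.16),(60,.16),(15,.14)):
    RR=cam_R(m,a);print(k,a,h,delta(RR,m[k]+m["n"]*(h)-RR[:,0]*.0035))
```

```text
[ 1.73  0.54 -1.91] [-0.67707538  0.41517632  0.11705139]
near 104 0.16 [-0.0, -0.2, 1.35, 0.08, -0.03, -4.42]
near 60 0.16 [-0.08, -0.19, 45.35, 0.18, -0.27, -4.42]
near 15 0.14 [-0.16, -0.16, 90.35, 0.42, -0.37, -2.42]
far 104 0.16 [-0.0, -0.2, 1.35, -5.06, 18.68, -4.44]
far 60 0.16 [-0.08, -0.19, 45.35, -4.96, 18.44, -4.44]
far 15 0.14 [-0.16, -0.16, 90.35, -4.71, 18.34, -2.44]
```

Request:
{"name": "move_arm", "arguments": {"plan": [[0,0,0,0,0,-1,-1],[0,0,0,0,0,-2.7,-1],[0,0,0,0,0,-4.4,-1],[0,0,8.5,-0.7,2.5,-4.4,-1],[0,0,17,-1.7,6,-4.4,-1]]}}

```text
time_s: 14.0
position: [0.503, 0.1122, 0.2674]
tool_rot: [[-0.009, 1.0, 0.026], [0.868, 0.021, -0.496], [-0.497, 0.018, -0.868]]
ft_force: [1.3, 0.6, -1.0]
grip_width: 0.023
gripper_force: 88.8
```

Run:
```python
from look import *
m=pm();RR=cam_R(m,10);print(delta(RR,m["far"]+m["n"]*.145-RR[:,0]*.0035))
```

```text
[-0.15, -0.15, 77.95, 0.86, 12.71, 1.65]
```

Request:
{"name": "move_arm", "arguments": {"plan": [[0,0,8.5,0.1,2.5,0,-1],[0,0,17,0.2,5,0,-1],[0,0,25.5,0.4,7.5,0,-1],[0,0,34,0.6,10,0,-1],[0,0,42.5,0.8,12.7,0,-1]]}}

```text
time_s: 14.5
position: [0.6305, 0.1223, 0.2639]
tool_rot: [[0.669, 0.743, 0.023], [0.653, -0.572, -0.497], [-0.356, 0.347, -0.868]]
ft_force: [0.5, 0.3, -0.7]
grip_width: 0.0229
gripper_force: 88.8
```

Request:
{"name": "move_arm", "arguments": {"plan": [[0,0,8.5,0,0,0,-1],[0,0,17,0,0,0,-1],[0,0,25.5,0,0,0,-1],[0,0,35,0,0,0,-1],[0,0,35,0,0,0,-1]]}}

```text
time_s: 15.0
position: [0.6298, 0.1222, 0.2638]
tool_rot: [[0.973, 0.23, 0.024], [0.211, -0.842, -0.497], [-0.094, 0.488, -0.868]]
ft_force: [0.1, 0.4, -1.6]
grip_width: 0.0232
gripper_force: 88.7
```

```bash
python3 near.py far c7 .1225;python3 - <<'E'
from look import *
m=pm();RR=cam_R(m,10);print(delta(RR,m["far"]+m["n"]*.145-RR[:,0]*.0035))
E
```

```text
[0.62978991 0.12220035 0.26377178] tip-cam in tool axes mm [ -0.9  -1.3 -37.6] blade deg 10.695929547885436 [ 0.1  0.4 -1.6] 15.0 [ 12.  35.  52. -30.  97.  85.]
side px per mm: toolx [-2.57980846 -0.5712923 ] tooly [ 1.17356863 -2.65072689] z [1.17808684 1.40713706]
driver side pred [180.19891852 171.07459883] [(array([ 472.5       , 1454.16666667]), 0.89)]
cam_far_slot side pred [222.48365305 218.63353212] [(array([230.        , 186.66666667]), 0.54)]
top px per mm: toolx [-0.66290511 -2.65488471] tooly [ 2.37785914 -1.06810918] z [1.53104244 0.51759814]
driver top pred [169.93568108 195.12031284] [(array([145., 185.]), 0.43)]
cam_far_slot top pred [228.78761482 210.60441465] [(array([211., 210.]), 0.41)]
[-0.2, 0.05, 0.99, -0.01, 0.06, 1.47]
```

View pics/c7.png

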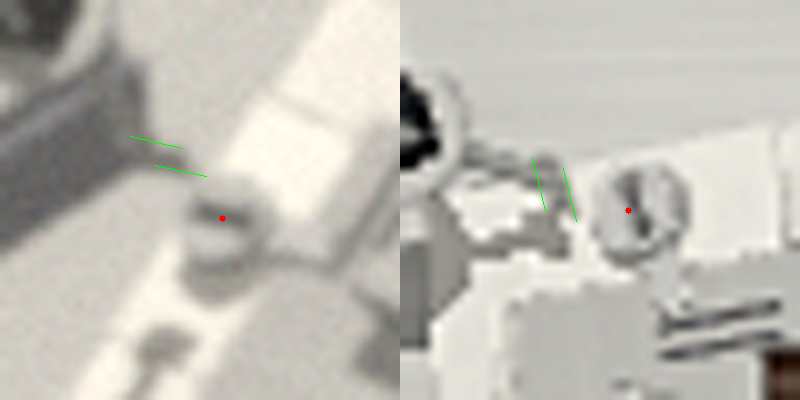

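Request:
{"name": "move_arm", "arguments": {"plan": [[0,0,0,0,0.15,1,-1],[0,0,0,0,0.32,2.5,-1],[0,0,0,0,0.32,3.2,-1],[0,0,0,0,0.32,3.2,-1]]}}

```text
time_s: 15.7
position: [0.6314, 0.1026, 0.2359]
tool_rot: [[0.972, 0.234, 0.022], [0.214, -0.841, -0.497], [-0.098, 0.488, -0.868]]
ft_force: [0.3, 0.3, -0.6]
grip_width: 0.0233
gripper_force: 88.7
```

Request:
{"name": "move_arm", "arguments": {"plan": [[0,0,0,0,0,0.3,-1],[0,0,0,0,0,0.5,-1],[0,0,0,0,0,0.7,-1]]}}

```text
time_s: 16.0
position: [0.632, 0.0999, 0.2313]
tool_rot: [[0.972, 0.233, 0.025], [0.215, -0.841, -0.496], [-0.095, 0.488, -0.868]]
ft_force: [-0.7, -0.0, -1.1]
grip_width: 0.0233
gripper_force: 88.7
```

```bash
python3 near.py far c8 .1225
```

```text
[0.63195714 0.09994033 0.23127424] tip-cam in tool axes mm [-0.2  2.1  1.7] blade deg 10.910938767770878 [-0.7 -0.  -1.1] 16.0 [ 10.  35.  57. -30.  92.  86.]
side px per mm: toolx [-2.52262409 -0.5625549 ] tooly [ 1.1130134  -2.58331185] z [1.10152703 1.32767741]
driver side pred [227.26767341 215.62460065] [(array([211.66666667, 205.83333333]), 0.59)]
cam_far_slot side pred [222.48365305 218.63353212] [(array([240.        , 206.66666667]), 0.51)]
top px per mm: toolx [-0.67208277 -2.60145358] tooly [ 2.34568644 -1.05280513] z [1.46507855 0.49551212]
driver top pred [236.38917462 209.80127949] [(array([203., 202.]), 0.45)]
cam_far_slot top pred [228.78761482 210.60441465] [(array([213., 228.]), 0.6)]
```

Request:
{"name": "move_arm", "arguments": {"plan": [[0,0,0,0,0,0.2,-1],[0,0,0,0,0,0.4,-1],[0,0,0,0,0,0.4,-1]]}}

```text
time_s: 16.6
position: [0.6319, 0.0977, 0.2273]
tool_rot: [[0.972, 0.233, 0.024], [0.214, -0.841, -0.497], [-0.096, 0.488, -0.868]]
ft_force: [0.8, 0.1, -0.7]
grip_width: 0.0228
gripper_force: 88.7
```

Request:
{"name": "move_arm", "arguments": {"plan": [[0,0,0,0,0,0.2,-1],[0,0,0,0,0,0.2,-1]]}}

```text
time_s: 16.8
position: [0.632, 0.0967, 0.2256]
tool_rot: [[0.972, 0.233, 0.024], [0.214, -0.841, -0.497], [-0.096, 0.488, -0.868]]
ft_force: [0.7, 0.6, -2.2]
grip_width: 0.0234
gripper_force: 88.7
```

Request:
{"name": "move_arm", "arguments": {"plan": [[0,0,-8.5,0,0.05,0,-1],[0,0,-17,0.02,0.1,0,-1],[0,0,-25.5,0.03,0.15,0,-1],[0,0,-34,0.06,0.2,0,-1],[0,0,-42.5,0.09,0.24,0,-1]]}}

```text
time_s: 17.3
position: [0.6335, 0.0951, 0.2269]
tool_rot: [[0.554, 0.832, 0.025], [0.729, -0.471, -0.496], [-0.401, 0.293, -0.868]]
ft_force: [0.2, -0.5, -2.7]
grip_width: 0.0234
gripper_force: 87.2
```

Run:
```python
from look import *
s=env.observe();R=np.array(s["tool_rot"]);print(np.round(R.T@s["ft_force"],2),R.T@np.array(s["wrist_torque"]))
```

```text
[ 0.83 -0.4   2.55] [0.31130301 0.43050352 0.13719649]
```

Request:
{"name": "move_arm", "arguments": {"plan": [[0,0,-8.5,0,0.05,0,-1],[0,0,-17,0.02,0.1,0,-1],[0,0,-25.5,0.03,0.15,0,-1],[0,0,-34,0.06,0.2,0,-1],[0,0,-42.5,0.09,0.24,0,-1]]}}

```text
time_s: 17.8
position: [0.6359, 0.0947, 0.2272]
tool_rot: [[-0.154, 0.988, 0.024], [0.856, 0.145, -0.496], [-0.493, -0.055, -0.868]]
ft_force: [-0.4, 0.7, -1.7]
grip_width: 0.0231
gripper_force: 87.2
```

Request:
{"name": "move_arm", "arguments": {"plan": [[0,0,-8,0,0.05,0,-1],[0,0,-10,0,0.05,0,-1],[0,0,-10,0,0.05,0,-1]]}}

```text
time_s: 18.1
position: [0.6364, 0.0948, 0.2271]
tool_rot: [[-0.317, 0.948, 0.024], [0.819, 0.287, -0.496], [-0.477, -0.137, -0.868]]
ft_force: [-1.3, 1.3, -2.9]
grip_width: 0.0232
gripper_force: 87.6
```

```bash
python3 - <<'E'
from look import *
s=env.observe();R=np.array(s["tool_rot"]);print(np.round(R.T@s["ft_force"],2),R.T@np.array(s["wrist_torque"]))
E
python3 near.py far c9 .1225
python3 - <<'E'
import cv2,numpy as np
from look import *
# crude slot direction: dark pixels in head disc, top view
m=pm();P=env.get_image("top")
E
```

```text
[ 2.86 -0.41  1.87] [-0.11072914  0.71672712  0.08080416]
[0.63643366 0.09483582 0.22714237] tip-cam in tool axes mm [-2.4 -0.1  8. ] blade deg 105.92403880700921 [-1.3  1.3 -2.9] 18.1 [  9.  35.  57. -30.  91.  -9.]
side px per mm: toolx [-0.88314134  2.61280791] tooly [-2.59902729 -0.33493269] z [1.0919802  1.31746996]
driver side pred [233.58966345 223.03449665] [(array([ 470.        , 1440.83333333]), 0.87)]
cam_far_slot side pred [222.48365305 218.63353212] [(array([218.33333333, 200.83333333]), 0.46)]
top px per mm: toolx [-2.27277096  1.27054379] tooly [-0.87261325 -2.49149054] z [1.45420253 0.49502113]
driver top pred [245.87067704 211.79725115] [(array([230., 219.]), 0.65)]
cam_far_slot top pred [228.78761482 210.60441465] []
```

Request:
{"name": "move_arm", "arguments": {"plan": [[0,0,0,0,0,-1.5,-1],[0,0,0,0,0,-4,-1],[0,0,0,0,0,-7,-1],[0,0,0,0,0,-11,-1],[0,0,0,0,0,-14,-1]]}}

```text
time_s: 18.95
position: [0.6328, 0.1647, 0.3513]
tool_rot: [[-0.316, 0.949, 0.026], [0.819, 0.286, -0.497], [-0.479, -0.135, -0.868]]
ft_force: [-0.0, -0.5, -1.5]
grip_width: 0.0233
gripper_force: 88.8
```

Run:
```python
from look import *
m=pm()
a=np.radians(59.6);R=np.array([[np.cos(a+np.pi/2),np.cos(a),0],[np.sin(a+np.pi/2),np.sin(a),0],[0,0,-1]])
print(delta(R,[.5065,.3412,.29]),env.observe()["position"])
rows=[]
for n,r in(("side",24),("top",20)):
    P=env.get_image(n)
    if n=="top": b=cv2.resize(P["color"][165:245,310:400,::-1],(225,200))
    for k in("near","far"):
        u,v=proj(P,m[k]).astype(int);rows.append(cv2.resize(P["color"][v-r:v+r,u-r:u+r,::-1],(300,300),interpolation=cv2.INTER_CUBIC))
cv2.imwrite("pics/c10.png",np.vstack([np.hstack(rows[:2]),np.hstack(rows[2:])]))
```

```text
[-17.97, 24.58, -39.86, 21.38, -6.1, -3.78] [0.63277902 0.16471996 0.35125899]
```

View pics/c10.png

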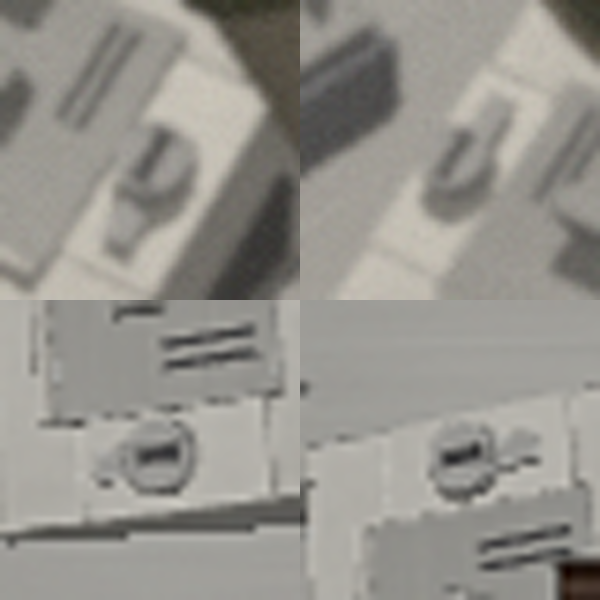

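Request:
{"name": "move_arm", "arguments": {"plan": [[-3,4.1,-6.6,3.2,-1.1,-1.2,-1],[-6,8.2,-13.2,6.5,-2.2,-2.4,-1],[-9,12.3,-19.8,9.7,-3.3,-3.6,-1],[-12,16.4,-26.4,13,-4.4,-4.9,-1],[-15,20.5,-33,16.2,-5.5,-6,-1]]}}

```text
time_s: 19.55
position: [0.5269, 0.3114, 0.3304]
tool_rot: [[-0.797, 0.603, 0.028], [0.599, 0.797, -0.08], [-0.07, -0.047, -0.996]]
ft_force: [0.6, -0.5, -1.5]
grip_width: 0.0235
gripper_force: 88.8
```

```bash
cat > cad.py <<'E'
from look import *
import sys
a=np.radians(59.6);R=np.array([[np.cos(a+np.pi/2),np.cos(a),0],[np.sin(a+np.pi/2),np.sin(a),0],[0,0,-1]])
print(delta(R,[.5069,.3412,float(sys.argv[1])]),env.observe()["position"])
E
python3 cad.py .33
```

```text
[-2.92, 3.87, -6.61, 3.39, 1.17, -0.26] [0.52692974 0.31136516 0.33038378]
```

Request:
{"name": "move_arm", "arguments": {"plan": [[-2.9,3.9,-6.6,3.4,1.2,-0.2,-1],[-2.9,3.9,-6.6,3.4,1.2,-0.2,-1],[-2.9,3.9,-6.6,3.4,1.2,-0.2,-1]]}}

```text
time_s: 19.85
position: [0.5083, 0.3402, 0.3292]
tool_rot: [[-0.86, 0.511, 0.001], [0.511, 0.86, -0.005], [-0.003, -0.004, -1.0]]
ft_force: [0.2, -0.8, -1.5]
grip_width: 0.0231
gripper_force: 88.8
```

```bash
python3 cad.py .13
python3 - <<'E'
from look import *
s=env.observe();p0=np.array(s["position"]);R=np.array(s["tool_rot"]);print(np.round(R,3))
P=env.get_image("side");
for L in(.12,.1227,.13):print(proj(P,p0+R@[.0035,0,L]))
print([(t["pixel"],t["conf"]) for t in env.tip_of("driver",P)[:2]])
# shaft axis: light pixels? dark handle/flange check via outline
o=env.outline_of("driver",P)
for k in o[:2]:
    pts=np.argwhere(k["mask"])[:,::-1];print(k["conf"],k["bbox"]);c=pts.mean(0)
    for r in range(int(pts[:,1].min()),int(pts[:,1].max())+1,4):
        x=pts[pts[:,1]==r][:,0];print(r,x.min() if len(x) else None,x.max() if len(x) else None,end="; ")
for z in(.02,.06,.1):print(proj(P,p0+R@[.0035,0,.1227-z]))
E
```

```text
[-0.21, 0.16, -0.34, 0.23, 0.09, 19.92] [0.50833899 0.34019632 0.32923307]
[[-0.86   0.511  0.001]
 [ 0.511  0.86  -0.005]
 [-0.003 -0.004 -1.   ]]
[168.80060531 242.31510668]
[168.99749191 243.23738667]
[169.52576474 245.71198607]
[([254.0, 327.9], 0.72), ([169.7, 244.2], 0.57)]
0.96 [290.2, 318.5, 77.6, 25.4]
309 322 324; 313 293 329; 317 292 330; 321 284 329; 325 254 317; 329 255 302; 0.78 [160.7, 206.6, 28.6, 69.2]
172 155 159; 176 148 160; 180 148 161; 184 149 162; 188 150 163; 192 151 164; 196 153 165; 200 153 167; 204 153 171; 208 151 171; 212 152 169; 216 158 165; 220 162 165; 224 163 166; 228 164 167; 232 165 167; 236 166 168; 240 167 168; [167.5194686  236.31385136]
[164.42119182 221.80052902]
[161.11756327 206.32527317]
```

Request:
{"name": "move_arm", "arguments": {"plan": [[0,0,0,0.2,0.1,4,-1],[0,0,0,0.2,0.1,9,-1],[0,0,0,0.2,0.1,14,-1],[0,0,0,0.2,0.1,18,-1],[0,0,0,0.2,0.1,19.5,-1]]}}

```text
time_s: 20.5
position: [0.506, 0.3409, 0.1302]
tool_rot: [[-0.86, 0.51, -0.006], [0.51, 0.86, -0.006], [0.002, -0.008, -1.0]]
ft_force: [0.2, -0.2, -0.6]
grip_width: 0.0227
gripper_force: 88.9
```

Request:
{"name": "move_arm", "arguments": {"plan": [[0,0,0,0,0,0.3,-1],[0,0,0,0,0,0.5,-1],[0,0,0,0,0,0.5,-1]]}}

```text
time_s: 20.8
position: [0.5079, 0.3424, 0.131]
tool_rot: [[-0.86, 0.51, 0.003], [0.51, 0.86, -0.002], [-0.003, -0.0, -1.0]]
ft_force: [0.4, 0.3, -1.0]
grip_width: 0.0233
gripper_force: 88.9
```

Request:
{"name": "move_arm", "arguments": {"plan": [[0,0,0,0,0,0.2,-1],[0,0,0,0,0,0.4,-1],[0,0,0,0,0,0.4,-1]]}}

```text
time_s: 21.1
position: [0.5077, 0.3425, 0.1279]
tool_rot: [[-0.861, 0.509, 0.004], [0.509, 0.861, -0.002], [-0.004, 0.0, -1.0]]
ft_force: [-2.2, -1.3, 8.3]
grip_width: 0.0236
gripper_force: 89.9
```

Seated on the caddy. Open part-way, then lift clear.

Request:
{"name": "move_arm", "arguments": {"plan": [[0,0,0,0,0,-0.1,0.4],[0,0,0,0,0,-0.1,0.4],[0,0,0,0,0,-0.1,0.4],[0,0,0,0,0,-0.1,0.4]]}}

```text
time_s: 21.5
position: [0.5072, 0.3424, 0.1268]
tool_rot: [[-0.861, 0.509, 0.001], [0.509, 0.861, -0.003], [-0.002, -0.002, -1.0]]
ft_force: [0.7, -0.8, -0.1]
grip_width: 0.06
gripper_force: 0.0
```

Request:
{"name": "move_arm", "arguments": {"plan": [[0,0,0,0,0,-3,0.4],[0,0,0,0,0,-7,0.4],[0,0,0,0,0,-12,0.4],[0,0,0,0,0,-17,0.4],[0,0,0,0,0,-21,0.4]]}}

```text
time_s: 22.0
position: [0.5068, 0.3429, 0.3401]
tool_rot: [[-0.861, 0.509, 0.003], [0.509, 0.861, -0.002], [-0.004, 0.0, -1.0]]
ft_force: [0.1, -0.2, -0.1]
grip_width: 0.0599
gripper_force: 0.0
```

Run:
```python
from look import *
s=env.observe();p0=np.array(s["position"]);print(np.round(s["q"],1),s["time_s"])
P=env.get_image("side")
W=(145,235,60,90);g=P["color"].max(2)
h=[proj(P,[.5039+a,.343+b,z]) for a in(-.012,.012) for b in(-.012,.012) for z in(.11,.175)]
q=cv2.convexHull(np.array(h,np.float32));msk=np.zeros(g.shape,np.uint8);cv2.fillConvexPoly(msk,q.astype(np.int32),1)
print("dark frac",(g[msk>0]<90).mean(),[(t["pixel"],round(t["conf"],2)) for t in env.tip_of("driver",P)[:3]],proj(P,[.504,.343,.005]))
# handle grasp pose options
m=pm();g0=m["panel"]+m["n"]*.02  # grasp point
for sg in(1,-1):
    y=sg*m["up"];z=-m["n"];R=np.c_[np.cross(y,z),y,z]
    for hh in(.13,.0):
        print(sg,hh,delta(R,g0-m["n"]*.019+m["n"]*hh),g0-m["n"]*.019+m["n"]*hh)
```

```text
[ 23.1  25.9  50.2  -0.2 103.8 -36.4] 22.0
dark frac 0.7291666666666666 [([254.3, 327.4], 0.62), ([260.7, 147.0], 0.37)] [181.3339616  303.80615837]
1 0.13 [-10.7, -38.39, 141.95, -15.16, -20.02, 11.95] [0.53780469 0.09407822 0.22344933]
1 0.0 [-10.7, -38.39, 141.95, -18.66, -25.52, 23.2] [0.54117719 0.02916576 0.11086603]
-1 0.13 [29.39, -8.19, -32.96, -15.16, -20.02, 11.95] [0.53780469 0.09407822 0.22344933]
-1 0.0 [29.39, -8.19, -32.96, -18.66, -25.52, 23.2] [0.54117719 0.02916576 0.11086603]
```

Request:
{"name": "move_arm", "arguments": {"plan": [[4.9,-1.4,-5.5,-2.4,-3.2,0.5,0.4],[9.8,-2.7,-11,-4.8,-6.4,2,0.4],[14.7,-4.1,-16.5,-7.3,-9.6,4,0.4],[19.6,-5.5,-22,-9.7,-12.8,6,0.4],[24.5,-6.8,-27.5,-12.1,-16,8.2,0.4]]}}

```text
time_s: 22.6
position: [0.5298, 0.1418, 0.2543]
tool_rot: [[-0.999, 0.04, -0.007], [0.039, 0.902, -0.431], [-0.011, -0.431, -0.902]]
ft_force: [0.9, 0.1, -0.6]
grip_width: 0.0597
gripper_force: 0.0
```

```bash
cat > pan.py <<'E'
from look import *
import sys
m=pm();s=env.observe();y=-m["up"];z=-m["n"];R=np.c_[np.cross(y,z),y,z]
for hh in sys.argv[1:]:print(hh,delta(R,m["panel"]+m["up"]*.001+m["n"]*float(hh)))
print(s["position"],np.round(s["q"],1),np.round(s["ft_force"],1),s["time_s"])
E
python3 pan.py .13 .06 .01
```

```text
.13 [4.45, -1.89, -4.89, -0.96, -3.05, 4.92]
.06 [4.45, -1.89, -4.89, -1.22, -3.58, 11.9]
.01 [4.45, -1.89, -4.89, -1.4, -3.96, 16.88]
[0.52981313 0.14180227 0.25426032] [ 13.9  25.8  68.1 -24.6  92.8 -73.5] [ 0.9  0.1 -0.6] 22.6
```

Request:
{"name": "move_arm", "arguments": {"plan": [[4.4,-1.9,-4.9,-0.5,-1.5,1.5,0.4],[4.4,-1.9,-4.9,-1,-3,4.9,0.4],[4.4,-1.9,-4.9,-1,-3,4.9,0.4]]}}

```text
time_s: 22.9
position: [0.5368, 0.0926, 0.2206]
tool_rot: [[-0.999, -0.042, 0.018], [-0.045, 0.867, -0.497], [0.005, -0.497, -0.868]]
ft_force: [-0.4, -0.1, 0.2]
grip_width: 0.0599
gripper_force: 0.0
```

```bash
python3 pan.py .13 .06 .01
python3 - <<'E'
from look import *
m=pm()
h=m["panel"]+m["up"]*.001
for n in("side",):
    P=env.get_image(n)
    print(n,"panel pred",proj(P,h),[(t["pixel"],round(t["conf"],2)) for t in env.tip_of("panel",P)[:1]])
E
```

```text
.13 [0.19, -0.42, -0.2, -0.11, -0.12, -0.22]
.06 [0.19, -0.42, -0.2, -0.16, -0.14, 6.78]
.01 [0.19, -0.42, -0.2, -0.2, -0.16, 11.78]
[0.53677128 0.09263018 0.22058963] [ 10.7  26.4  74.5 -29.6  84.8 -77.7] [-0.4 -0.1  0.2] 22.9
side panel pred [253.97279879 196.80746467] [([250.4, 194.7], 0.97)]
```

Request:
{"name": "move_arm", "arguments": {"plan": [[0,-0.4,0,0,0,4,0.4],[0,-0.4,0,-0.1,-0.1,8,0.4],[0,-0.4,0,-0.2,-0.1,10.5,0.4],[0,-0.4,0,-0.2,-0.1,11.5,0.4],[0,-0.4,0,-0.2,-0.1,11.5,0.4]]}}

```text
time_s: 23.5
position: [0.5431, 0.0373, 0.1246]
tool_rot: [[-0.999, -0.04, 0.032], [-0.051, 0.867, -0.495], [-0.008, -0.496, -0.868]]
ft_force: [-0.1, -0.1, 0.9]
grip_width: 0.06
gripper_force: 0.0
```

```bash
python3 pan.py .01
```

```text
.01 [0.24, 0.35, -0.28, 0.24, -0.11, 0.69]
[0.54308503 0.03731827 0.12462729] [  5.   30.7  84.7 -32.2  68.8 -74.7] [-0.1 -0.1  0.9] 23.5
```

Request:
{"name": "move_arm", "arguments": {"plan": [[0,0.3,0,0.1,0,0.3,0.4],[0,0.3,0,0.2,0,0.5,0.4],[0,0.3,0,0.2,0,0.5,0.4]]}}

```text
time_s: 23.8
position: [0.5413, 0.035, 0.121]
tool_rot: [[-0.999, -0.04, 0.028], [-0.049, 0.867, -0.496], [-0.005, -0.496, -0.868]]
ft_force: [-0.3, -0.3, -0.8]
grip_width: 0.0598
gripper_force: 0.0
```

```bash
python3 pan.py .01
```

```text
.01 [0.24, 0.15, -0.29, 0.04, -0.09, 0.27]
[0.54126933 0.03496332 0.12102337] [  4.8  30.9  85.2 -32.3  68.3 -74.6] [-0.3 -0.3 -0.8] 23.8
```

Request:
{"name": "move_arm", "arguments": {"plan": [[0,0,0,0,0,0.3,0.4],[0,0,0,0,0,0.3,0.4]]}}

```text
time_s: 24.0
position: [0.5412, 0.0331, 0.1178]
tool_rot: [[-0.999, -0.04, 0.027], [-0.048, 0.867, -0.496], [-0.004, -0.496, -0.868]]
ft_force: [0.2, -0.4, -0.8]
grip_width: 0.06
gripper_force: 0.0
```

Request:
{"name": "move_arm", "arguments": {"plan": [[0,0,0,0,0,0,-1],[0,0,0,0,0,0,-1],[0,0,0,0,0,0,-1],[0,0,0,0,0,0,-1],[0,0,0,0,0,0,-1]], "squeeze": 110}}

```text
time_s: 24.5
position: [0.5413, 0.0332, 0.1181]
tool_rot: [[-0.999, -0.04, 0.028], [-0.048, 0.867, -0.496], [-0.004, -0.496, -0.868]]
ft_force: [-1.8, 3.0, 4.5]
grip_width: 0.014
gripper_force: 107.9
```

```bash
python3 pan.py .01
```

```text
.01 [0.24, 0.11, -0.3, 0.03, -0.09, -0.07]
[0.54127289 0.03322616 0.11813778] [  4.6  31.1  85.4 -32.4  67.9 -74.5] [-1.8  3.   4.5] 24.5
```

Request:
{"name": "move_arm", "arguments": {"plan": [[0,0,0,0,0,-0.5,-1],[0,0,0,0,0,-1.5,-1],[0,0,0,0,0,-3,-1],[0,0,0,0,0,-5,-1],[0,0,0,0,0,-7,-1]]}}

```text
time_s: 25.0
position: [0.5391, 0.0685, 0.1792]
tool_rot: [[-0.999, -0.04, 0.026], [-0.048, 0.868, -0.495], [-0.003, -0.496, -0.868]]
ft_force: [0.3, -1.0, -5.4]
grip_width: 0.0139
gripper_force: 107.4
```

Request:
{"name": "move_arm", "arguments": {"plan": [[0,0,0,0,0,-3,-1],[0,0,0,0,0,-6,-1],[0,0,0,0,0,-9,-1],[0,0,0,0,0,-12,-1],[0,0,0,0,0,-14,-1]]}}

```text
time_s: 25.5
position: [0.5352, 0.1385, 0.3022]
tool_rot: [[-0.999, -0.04, 0.029], [-0.049, 0.868, -0.494], [-0.005, -0.495, -0.869]]
ft_force: [-0.7, 0.1, -4.7]
grip_width: 0.0139
gripper_force: 107.6
```

Run:
```python
from look import *
s=env.observe();print(s["grip_width"],s["gripper_force"],s["ft_force"],np.round(s["q"],1))
a=np.radians(90);
for ang in(90,60):
    a=np.radians(ang);R=np.array([[np.cos(a+np.pi/2),np.cos(a),0],[np.sin(a+np.pi/2),np.sin(a),0],[0,0,-1]])
    print(ang,delta(R,[.53,.14,.42]))
P=env.get_image("side");b=[]
print([(t["pixel"],round(t["conf"],2)) for t in env.tip_of("board",P)[:2]],proj(P,[.517,-.352,0]))
```

```text
0.013917448203261549 107.590491771698 [-0.70433061  0.05383578 -4.7137923 ] [ 15.3  24.8  63.4 -29.3  97.5 -79.9]
90 [-29.67, 1.03, 2.68, 0.45, -5.69, -10.32]
60 [-28.77, 8.79, 32.0, 0.45, -5.69, -10.32]
[([328.6, 168.6], 0.77)] [329.80616927 170.02725148]
```

Request:
{"name": "move_arm", "arguments": {"plan": [[-7,0.2,0,0,-0.9,-2.4,-1],[-14,0.5,0,0.1,-2,-5,-1],[-21,0.7,1,0.3,-3.5,-7.5,-1],[-28,1,2,0.4,-5,-9.5,-1],[-29.7,1,2.6,0.4,-5.7,-10.3,-1]]}}

```text
time_s: 26.1
position: [0.5312, 0.1367, 0.4195]
tool_rot: [[-1.0, 0.003, 0.001], [0.003, 1.0, 0.002], [-0.001, 0.002, -1.0]]
ft_force: [-1.4, -0.0, -4.7]
grip_width: 0.0138
gripper_force: 108.4
```

Run:
```python
from look import *
a=np.radians(90);R=np.array([[np.cos(a+np.pi/2),np.cos(a),0],[np.sin(a+np.pi/2),np.sin(a),0],[0,0,-1]])
s=env.observe();print(s["position"],np.round(s["q"],1),s["grip_width"],s["ft_force"])
print(delta(R,[.517,-.352,.42]))
```

```text
[0.53117045 0.13670777 0.41953988] [ 2.000e+00  1.860e+01  4.900e+01  1.000e-01  1.123e+02 -8.780e+01] 0.013825811375882733 [-1.4471435  -0.01922543 -4.67909591]
[0.13, 0.07, -0.17, 1.27, -48.87, -0.16]
```

Request:
{"name": "move_arm", "arguments": {"plan": [[0,0,0,0,-3,0,-1],[0,0,0,0.2,-7,0,-1],[0,0,0,0.3,-11,0,-1],[0,0,0,0.5,-15.5,0,-1],[0,0,0,0.6,-20,0,-1]]}}

```text
time_s: 26.6
position: [0.5244, -0.0634, 0.4167]
tool_rot: [[-1.0, 0.0, -0.004], [0.0, 1.0, -0.0], [0.004, -0.0, -1.0]]
ft_force: [0.6, -0.1, -3.8]
grip_width: 0.014
gripper_force: 108.3
```

Request:
{"name": "move_arm", "arguments": {"plan": [[0,0,0,0,-4.5,0,-1],[0,0,0,0.2,-9,0,-1],[0,0,0,0.3,-13.5,0,-1],[0,0,0,0.4,-18,0,-1],[0,0,0,0.5,-22,0,-1]]}}

```text
time_s: 27.1
position: [0.5194, -0.284, 0.4165]
tool_rot: [[-1.0, 0.001, -0.004], [0.001, 1.0, 0.001], [0.004, 0.001, -1.0]]
ft_force: [1.2, 0.1, -4.3]
grip_width: 0.0141
gripper_force: 108.3
```

Request:
{"name": "move_arm", "arguments": {"plan": [[0,0,0,0.1,-4,0,-1],[0,0,0,0.1,-6.5,0,-1],[0,0,0,0.1,-6.9,0,-1],[0,0,0,0.1,-6.9,0,-1]]}}

```text
time_s: 27.5
position: [0.5189, -0.3513, 0.4166]
tool_rot: [[-1.0, 0.001, -0.004], [0.001, 1.0, 0.001], [0.004, 0.001, -1.0]]
ft_force: [0.3, 0.7, -3.2]
grip_width: 0.0141
gripper_force: 108.3
```

Run:
```python
from look import *
a=np.radians(90);R=np.array([[np.cos(a+np.pi/2),np.cos(a),0],[np.sin(a+np.pi/2),np.sin(a),0],[0,0,-1]])
s=env.observe();print(s["position"],np.round(s["q"],1),s["grip_width"],s["ft_force"])
print(delta(R,[.517,-.352,.06]))
P=env.get_image("side")
print([(t["pixel"],round(t["conf"],2)) for t in env.tip_of("board",P)[:2]],proj(P,[.517,-.352,0]),[(t["pixel"],round(t["conf"],2)) for t in env.tip_of("panel",P)[:2]],proj(P,np.array(s["position"])-[0,0,.0093]))
```

```text
[ 0.51890945 -0.35130513  0.41655134] [-4.490e+01  2.870e+01  3.340e+01 -1.000e-01  1.181e+02 -1.348e+02] 0.014125429482899906 [ 0.33906172  0.65861116 -3.20313052]
[0.07, -0.21, -0.07, 0.06, -0.11, 35.66]
[([328.7, 171.2], 0.55), ([253.3, 229.4], 0.2)] [329.80616927 170.02725148] [] [344.18053623  52.62600416]
```

Request:
{"name": "move_arm", "arguments": {"plan": [[0,-0.2,0,0.1,0,3,-1],[0,-0.2,0,0.1,0,7,-1],[0,-0.2,0,0.1,0,11.5,-1],[0,-0.2,0,0.1,0,16,-1],[0,-0.2,0,0.1,0,20,-1]]}}

```text
time_s: 28.15
position: [0.5177, -0.3489, 0.2167]
tool_rot: [[-1.0, -0.002, 0.002], [-0.002, 1.0, -0.001], [-0.002, -0.001, -1.0]]
ft_force: [0.9, -0.4, -4.4]
grip_width: 0.014
gripper_force: 108.5
```

Request:
{"name": "move_arm", "arguments": {"plan": [[0,0,0,0,0,4,-1],[0,0,0,0,0,8,-1],[0,0,0,0,0,11.5,-1],[0,0,0,0,0,14.5,-1],[0,0,0,0,0,15.5,-1]]}}

```text
time_s: 28.65
position: [0.5175, -0.3488, 0.0607]
tool_rot: [[-1.0, -0.002, -0.001], [-0.002, 1.0, 0.003], [0.001, 0.003, -1.0]]
ft_force: [-0.0, -0.6, -4.2]
grip_width: 0.014
gripper_force: 108.3
```

Request:
{"name": "move_arm", "arguments": {"plan": [[0,0,0,0,0,0,-1],[0,0,0,0,0,0,-1]]}}

```text
time_s: 28.85
position: [0.5191, -0.351, 0.0651]
tool_rot: [[-1.0, -0.001, 0.004], [-0.001, 1.0, -0.003], [-0.004, -0.003, -1.0]]
ft_force: [0.5, -0.3, -2.9]
grip_width: 0.0137
gripper_force: 108.3
```

Run:
```python
from look import *
s=env.observe();print(s["position"],np.round(s["tool_rot"],3),s["grip_width"],s["ft_force"])
P=env.get_image("side")
print([(t["pixel"],round(t["conf"],2)) for t in env.tip_of("panel",P)[:2]],proj(P,np.array(s["position"])-[0,0,.0093]))
```

```text
[ 0.51908946 -0.35101606  0.0650929 ] [[-1.    -0.001  0.004]
 [-0.001  1.    -0.003]
 [-0.004 -0.003 -1.   ]] 0.01373544901288106 [ 0.53825715 -0.31500972 -2.87231077]
[([329.3, 151.8], 0.51)] [330.85053443 156.47365983]
```

Request:
{"name": "move_arm", "arguments": {"plan": [[0,0,0,0,0,1.2,-1],[0,0,0,0,0,2.4,-1],[0,0,0,0,0,3.2,-1],[0,0,0,0,0,3.7,-1],[0,0,0,0,0,3.7,-1]]}}

```text
time_s: 29.45
position: [0.5183, -0.3507, 0.0257]
tool_rot: [[-1.0, -0.0, 0.002], [-0.0, 1.0, -0.0], [-0.002, -0.0, -1.0]]
ft_force: [0.4, -1.0, -4.6]
grip_width: 0.0142
gripper_force: 108.4
```

Request:
{"name": "move_arm", "arguments": {"plan": [[0,0,0,0,0,0.2,-1],[0,0,0,0,0,0.3,-1],[0,0,0,0,0,0.3,-1]]}}

```text
time_s: 29.75
position: [0.5185, -0.3511, 0.0246]
tool_rot: [[-1.0, -0.0, 0.003], [-0.0, 1.0, -0.002], [-0.003, -0.002, -1.0]]
ft_force: [-3.7, 1.5, 5.5]
grip_width: 0.0138
gripper_force: 109.7
```

Request:
{"name": "move_arm", "arguments": {"plan": [[0,0,0,0,0,0,-0.5],[0,0,0,0,0,0,-0.3],[0,0,0,0,0,0,0.2],[0,0,0,0,0,0,0.2],[0,0,0,0,0,0,0.2]]}}

```text
time_s: 30.25
position: [0.5184, -0.3508, 0.0232]
tool_rot: [[-1.0, -0.0, 0.002], [-0.0, 1.0, -0.001], [-0.002, -0.001, -1.0]]
ft_force: [0.2, -0.1, -0.3]
grip_width: 0.0515
gripper_force: 0.0
```

Request:
{"name": "move_arm", "arguments": {"plan": [[0,0,0,0,0,-1,0.2],[0,0,0,0,0,-4,0.2],[0,0,0,0,0,-8,0.2],[0,0,0,0,0,-12,0.2],[0,0,0,0,0,-16,0.2]]}}

```text
time_s: 30.75
position: [0.5178, -0.3505, 0.1857]
tool_rot: [[-1.0, -0.0, 0.003], [-0.0, 1.0, -0.001], [-0.003, -0.001, -1.0]]
ft_force: [0.7, -0.6, 0.0]
grip_width: 0.0513
gripper_force: 0.0
```

Run:
```python
from look import *
s=env.observe();print(s["position"],s["grip_width"],s["ft_force"],s["time_s"])
for n in("side","top"):
    P=env.get_image(n)
    for t,X in(("panel",[.518,-.351,.015]),("board",[.517,-.352,0]),("driver",[.504,.343,.005]),("steel_rod",[.441,.365,.005]),("brush",[.568,.316,.005]),("jar",[.423,-.167,0]),("jug",[.77,-.25,0]),("beaker",[.411,.195,0])):
        print(n,t,[(np.round(a["pixel"],0),round(a["conf"],2)) for a in env.tip_of(t,P)[:2]],np.round(proj(P,X),0))
    if n=="side":
        h=[proj(P,[.5039+a,.343+b,z]) for a in(-.012,.012) for b in(-.012,.012) for z in(.11,.175)]
        q=cv2.convexHull(np.array(h,np.float32));k=np.zeros((384,512),np.uint8);cv2.fillConvexPoly(k,q.astype(np.int32),1);print("dark",(P["color"].max(2)[k>0]<90).mean())
```

```text
[ 0.51782881 -0.35046298  0.18574597] 0.0513129512475892 [ 0.67706597 -0.56358597  0.03353742] 30.75
side panel [(array([329., 167.]), 0.87)] [330. 166.]
side board [(array([327., 171.]), 0.49)] [330. 170.]
side driver [(array([252., 326.]), 0.63)] [181. 304.]
side steel_rod [(array([252., 227.]), 0.68), (array([327., 165.]), 0.47)] [193. 325.]
side brush [] [172. 283.]
side jar [(array([324., 210.]), 0.71)] [325. 209.]
side jug [(array([279., 119.]), 0.63)] [255. 157.]
side beaker [(array([253., 284.]), 0.72)] [252. 286.]
dark 0.6833333333333333
top panel [(array([354., 202.]), 0.45)] [353. 203.]
top board [] [353. 204.]
top driver [(array([194., 154.]), 0.57), (array([180., 262.]), 0.48)] [166. 213.]
top steel_rod [(array([161., 231.]), 0.66)] [160. 230.]
top brush [(array([172., 194.]), 0.55)] [173. 196.]
top jar [(array([306., 230.]), 0.42), (array([167., 212.]), 0.29)] [304. 231.]
top jug [(array([315., 155.]), 0.64), (array([169., 214.]), 0.52)] [322. 140.]
top beaker [(array([204., 236.]), 0.92)] [206. 237.]
```

Panel sits on the board, the driver is back in the caddy, and the bystanders are in place. Handing in.

```bash
python3 -c "
from rig import env
print(env.close_job())"
```

```text
the job is handed in; nothing more can be done
None
```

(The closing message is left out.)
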